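Sort the loose tools and battery cells back into their trays

TASK

Clear the middle of the packing table: put the loose tools and cells into the trays made for them. The two battery cells go lengthwise into the two shallow troughs of the cell rest, one in each, so that they cannot roll; the long screwdriver and the short screwdriver each lie flat in the narrow tray of their own length, and the tape measure that lies between or beside the cells stands upright in the wide tray, lengthwise along it. Leave the calculator where it lies.

Things in the scene. Friction and masses are not known exactly. Their poses are not given: they have to be found in the camera images.
- cell_a_mid (a point): a small cylindrical battery cell, 50 mm long and 14 mm in diameter, lying on the table; the two cells are alike in shape and interchangeable. The point is its centre (7 mm above what it lies on); its y axis runs along the cell, to be grasped across (x axis)
- cell_b_mid (a point): a small cylindrical battery cell, 50 mm long and 14 mm in diameter, lying on the table; the two cells are alike in shape and interchangeable. The point is its centre (7 mm above what it lies on); its y axis runs along the cell, to be grasped across (x axis)
- long_driver_mid (a point): slim precision screwdriver with a plastic handle, 158 mm long overall, 12 mm wide and 13 mm high, lying on the table. The point is half-way along its length, half-way up (6.5 mm above what it lies on). Its y axis runs along the tool; the handle is at the +y end, from y = +8 to y = +78 mm from this point, the thin blade at the -y end. Grasp the handle across (x axis), its sides rise 13 mm. It may lie either way round in its tray
- short_driver_mid (a point): slim precision screwdriver with a plastic handle, 132 mm long overall, 12 mm wide and 13 mm high, lying on the table. The point is half-way along its length, half-way up (6.5 mm above what it lies on). Its y axis runs along the tool; the handle is at the +y end, from y = -4 to y = +65 mm from this point, the thin blade at the -y end. Grasp the handle across (x axis), its sides rise 13 mm. It may lie either way round in its tray
- tape_measure_mid (a point): orange pocket tape measure in the near row with the two cells (another like it stands by the mug at the far right end of the table, out of reach, and is no part of the job), standing upright on its edge, about 37 mm wide (x axis; the grasped body is 32 mm), 73 mm long (y axis) and 56 mm high. The point is the centre of its body, 28 mm above what it stands on; z up. The solid body reaches 31.5 mm either way along y. Grasp it across its width (x axis)
- cell_rest: grey cell rest: a narrow shallow tray with one cross wall (6 mm) in the middle that parts it into two troughs end to end, fixed. Outside 152 mm along its x axis by 44 mm along y, 10 mm high; inside 142 x 34 mm. Origin at the centre of its underside, z up; its floor is 4 mm above the origin, its rim 10 mm, walls 5 mm thick. Each trough is 68 x 34 mm and 6 mm deep; their centres lie at x = +37 mm and x = -37 mm
- long_tray: the longer of the two plain narrow grey trays, for the long screwdriver, fixed. Outside 188 mm along its x axis by 46 mm along y, 10 mm high; inside 178 x 36 mm. Origin at the centre of its underside, z up; its floor is 4 mm above the origin, its rim 10 mm, walls 5 mm thick
- short_tray: the shorter of the two plain narrow grey trays, for the short screwdriver, fixed. Outside 160 mm along its x axis by 46 mm along y, 10 mm high; inside 150 x 36 mm. Origin at the centre of its underside, z up; its floor is 4 mm above the origin, its rim 10 mm, walls 5 mm thick
- square_tray: the short wide grey tray, for the tape measure, fixed. Outside 110 mm along its x axis by 76 mm along y, 16 mm high; inside 100 x 66 mm. Origin at the centre of its underside, z up; its floor is 4 mm above the origin, its rim 16 mm, walls 5 mm thick
- calculator_mid (a point): desk calculator, 125 x 68 x 17 mm, loose, a bystander; the point is its centre

How it is judged:
By the outcome, as a careful person would: the job done as asked, in the order asked, and still so for the second after the job is handed in, with the robot touching nothing.
It also fails if it takes over 115 s, if anything falls off the work surface, if the arm or the gripper's body presses on something with over 40 N, if the wrist force passes 120 N, or if a joint passes its speed limit or range.

ROBOT

A 6-joint arm with a two-finger parallel gripper is mounted at the origin on a cart in front of the work surface, level with it; the furniture and walls round the work are solid. World frame = base frame: x ahead of the robot, y to its left, z up, the work surface at z = 0. Lengths are in m, angles in rad, forces in N, time in s.
With the tool pointing down it reaches from about 0.3 to 0.875 m from the base axis. Payload 6.4 kg.
Tool frame: the origin (TCP) lies between the finger pads; the fingertips stand 25 mm ahead of it and the grasp point (between the pads) lies 6 mm ahead of it; y points along the fingers, x is the direction in which the jaws open and shut, and the axes are right-handed (so a half turn about y gives the same grasp; the last joint's range is limited). The gripper opens to 85 mm and grips with 20 to 120 N. Pads are 22 mm wide; open, the fingers measure 114 mm over their backs; the gripper's body (76 mm by 85 mm) begins 54 mm behind the grasp point. The pads swing forward as they close: fully open they stand 13 mm farther back than shut.
Start: joints at [1.035, 0.181, 1.607, -0, 1.354, -0.206], TCP at [0.186, 0.544, 0.256] pointing down, gripper open.
Joint ranges: [-2.99, 2.99], [-0.89, 2.07], [0.3, 2.58], [-1.14, 4.28], [0, 2.63], [-3.12, 3.12]. Speed limits (rad/s): [2.57, 2.57, 3.01, 3.14, 3.14, 3.14].

INTERFACE

Orientations are given as a unit quaternion [w, x, y, z].
In Python, from bench import ctrl, vision, ticket, find_in, regions_of, pinpoint gives the robot as it stands.
- The arm moves only by the tool apply_moves, never from a script. Its argument "increments" is a list of rows, each an object of numbers: "x", "y", "z": the shift along the tool's x, y, z in cm; "ax", "ay", "az": the turn, a rotation vector about the tool's x, y, z in rad; "grip": the closure, from 0 (fully open) to 1 (shut). A call has 1 to 12 rows; each row is the pose to reach, as a shift and turn from the pose measured when the call began, along the tool's axes at that moment; what a row does not reach only later rows make up. A row lasts 1/8 s, in which the tool goes at most 62.5 mm and 10.7 degrees, less where a joint would pass 70% of its speed; a pose out of reach is approached as far as the arm can. A call with a gripper value outside its range is refused whole. The fingers move at their own pace and stop on an object; the grip force is fixed at half the most. Time passes only in rows, so rows that repeat a pose let the fingers close. It gives the time, the measured TCP pose, the force and the opening at its end, in the units of the state.
- ctrl.get_obs(): the state, without advancing time (a new reading comes with each control period).
- vision.camera(name): name is "side" or "top" or "wrist"; returns the picture (420x560x3 uint8, red, green, blue); there is no depth.
- vision.camera_params(name): a dict with "intrinsics" (3x3 intrinsics, pixels), "k1" (the pictures are not rectified: a ray, as slopes to the right and down, at radius r is drawn at 1 + k1 r^2 times it, then the intrinsics apply), "R" (3x3) and "t" (3): a world point X has camera coordinates R X + t. Camera axes: x right, y down, z forward; pixel columns grow to the right and rows downward; lengths in m; the calibration is good to about 2 mm. A picture is of the moment at which its call begins: read the wrist's pose just before it. camera_params takes no time and is no camera call; for the wrist camera it gives the pose at the moment of the call.
- ticket.hand_in(): hands the job in, once; it reports no verdict.
Trained networks look in the newest picture that a camera, given by its name, has taken for a name from the list of things; names that differ only in an ending like _2 or _b are one class to them, and where a whole thing is asked for, a point or a joint stands for the part that bears it (a point fixed in the world has none). Each returns a list of dicts, best first, with "p" (0 to 1); they miss things now and then, are a little off and sometimes report something else, mostly with a low value. They report only what shows in the picture. A call takes as long as a camera call.
- find_in(camera, query): "rect" ([centre column, centre row, width, height] in pixels, round what is visible of it).
- regions_of(camera, query): "mask" (420x560 bool, what is visible of it) and "rect" ([centre column, centre row, width, height] in pixels, round what is visible of it).
- pinpoint(camera, query): "xy" ([column, row] in pixels: a listed point, or the origin of a listed thing).
The state is a dict: "time_s": time; "q": joint angles; "dq": joint speeds; "joint_efforts": joint torques, N m; "eef_pos": TCP position; "eef_rot": TCP orientation; "wrist_force": force on the tool from outside, world axes, zero at the start; "torque": the same for the moment, N m; "opening": opening from 0.0 (shut) to 1.0 (fully open).
Only numpy, scipy, OpenCV 4.12 (cv2) and the standard library are available. Lean on these libraries where they do the work, as an engineer would, in place of code of your own. Each camera call takes 0.05 s, during which the arm holds its last target.

## Working session

There is one attempt and no reset: what is moved stays moved. The work goes in short steps, Python scripts to look and compute and a tool call to move; the robot and the scene stay as the last step left them, time stands still between calls to the robot, and variables do not carry over. Pictures are saved under pics/ and viewed, and the job is handed in when it is done.

Besides the shell and the picture viewer there is one more tool, called after "Request:" in YAML: its name, and indented under it one key for each argument. apply_moves: Moves the arm, as the interface text tells. Its arguments: {"type":"object","properties":{"increments":{"type":"array","items":{"type":"object","properties":{"x":{"type":"number"},"y":{"type":"number"},"z":{"type":"number"},"ax":{"type":"number"},"ay":{"type":"number"},"az":{"type":"number"},"grip":{"type":"number"}}}}},"required":["increments"]}

```bash
ls -la; mkdir -p pics; python3 - <<'E'
from bench import ctrl, vision
import cv2
print(ctrl.get_obs())
for n in ["top","side","wrist"]:
    p=vision.camera_params(n); print(n,p)
    cv2.imwrite(f"pics/{n}0.png",vision.camera(n)[:,:,::-1])
E
```

```text
total 12
drwxr-xr-x  3 agent agent 4096 Dec  7 04:57 .
drwxr-xr-x 23 root  root  4096 Dec  7 04:57 ..
drwxr-xr-x  2 agent agent 4096 Dec  7 04:57 pics
{'time_s': 0.0, 'q': array([ 1.03470284e+00,  1.81552580e-01,  1.60799836e+00, -2.07276413e-06,
        1.35374748e+00, -2.06290069e-01]), 'dq': array([ 1.90249018e-03,  3.16371524e-04,  3.76026763e-05, -7.23780928e-04,
       -1.51738678e-03, -6.19819810e-04]), 'joint_efforts': array([-1.62450997e-03, -4.44858742e+01, -3.51339912e+01, -4.84224402e-04,
        9.03480104e-03,  1.58589643e-05]), 'eef_pos': array([0.18594036, 0.54358732, 0.25538226]), 'eef_rot': array([-0.57505126,  0.57553801,  0.41058775, -0.41169133]), 'wrist_force': array([1.11667689, 0.09444374, 0.0780264 ]), 'torque': array([-0.0595197 , -0.0246535 , -0.03535655]), 'opening': 1.0003964581529976}
top {'intrinsics': array([[480.74464131,   0.        , 279.52330025],
       [  0.        , 480.74464131, 204.58097241],
       [  0.        ,   0.        ,   1.        ]]), 'k1': -0.1643499411648975, 'R': array([[ 0.01137271, -0.99993157, -0.00274067],
       [-0.99902829,
[... 242 characters left out ...]
70369],
       [  0.        ,   0.        ,   1.        ]]), 'k1': -0.07821593801615824, 'R': array([[ 0.94510058, -0.32676828, -0.00271626],
       [-0.20240428, -0.57884065, -0.78992152],
       [ 0.25654901,  0.74710507, -0.61320194]]), 't': array([-0.53682143,  0.15436446,  0.89028541])}
wrist {'intrinsics': array([[318.54714127,   0.        , 279.13409996],
       [  0.        , 318.54714127, 205.61585271],
       [  0.        ,   0.        ,   1.        ]]), 'k1': -0.03739073496453517, 'R': array([[ 0.32333424,  0.94628202, -0.00230204],
       [ 0.90485234, -0.30846437,  0.29341435],
       [ 0.27694263, -0.09695391, -0.95598259]]), 't': array([-0.57440083, -0.03787354,  0.37915795])}
```

View pics/top0.png

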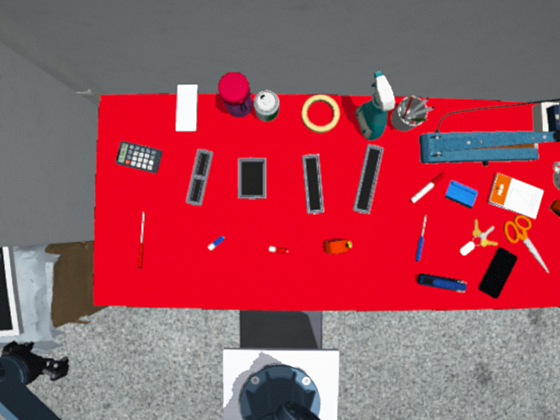

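View pics/side0.png

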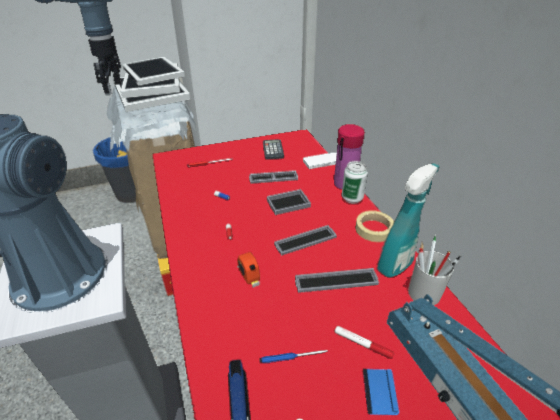

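View pics/wrist0.png

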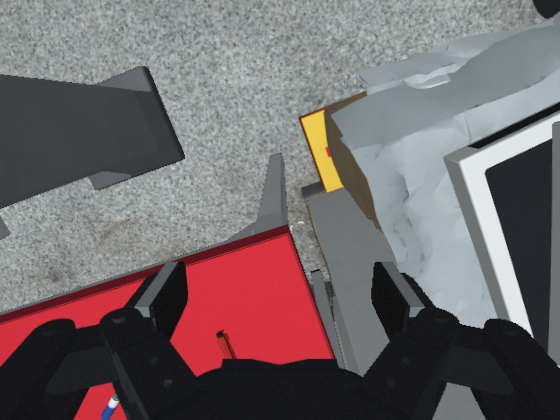

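The top view shows the long red driver at (142,240), the blue cell at (217,243), the red cell at (278,249) and the tape measure at (338,246). The short blue driver is at (421,240). The trays are at cell rest (199,177), square (252,178), short (313,183) and long (368,178). The calculator is at (138,156). Next I'll measure these in both fixed views.

```bash
cat > h.py <<'E'
import numpy as np, cv2
from scipy.spatial.transform import Rotation as Rn
from bench import ctrl, vision, ticket, find_in, regions_of, pinpoint
def par(n):
    p=vision.camera_params(n); return p
def rays(p,uv):
    uv=np.asarray(uv,float).reshape(-1,1,2)
    d=np.array([p['k1'],0,0,0,0.])
    n=cv2.undistortPoints(uv,p['intrinsics'],d,None,None).reshape(-1,2) if False else cv2.undistortPointsIter(uv,p['intrinsics'],d,None,None,(3,50,1e-9)).reshape(-1,2)
    D=np.c_[n,np.ones(len(n))]@p['R']; C=-p['R'].T@p['t']
    return C,D
def onplane(p,uv,z):
    C,D=rays(p,uv); s=(z-C[2])/D[:,2]; return C+s[:,None]*D
def tri(ps,uvs):
    A=np.zeros((3,3));b=np.zeros(3);L=[]
    for p,uv in zip(ps,uvs):
        C,D=rays(p,uv); d=D[0]/np.linalg.norm(D[0]); M=np.eye(3)-np.outer(d,d); A+=M;b+=M@C;L.append((C,M))
    X=np.linalg.solve(A,b); return X,[np.linalg.norm(M@(X-C)) for C,M in L]
def proj(p,X):
    r,_=cv2.Rodrigues(p['R']); return cv2.projectPoints(np.asarray(X,float).reshape(-1,1,3),r,p['t'],p['intrinsics'],np.array([p['k1'],0,0,0,0.]))[0].reshape(-1,2)
def pose():
    o=ctrl.get_obs(); w,x,y,z=o['eef_rot']; return o,np.array(o['eef_pos']),Rn.from_quat([x,y,z,w]).as_matrix()
def footprint(p,mask,z):
    c,_=cv2.findContours(mask.astype(np.uint8),cv2.RETR_EXTERNAL,cv2.CHAIN_APPROX_NONE)
    c=max(c,key=cv2.contourArea).reshape(-1,2)
    X=onplane(p,c,z)[:,:2]
    r=cv2.minAreaRect((X*1000).astype(np.float32))
    b=cv2.boxPoints(r)/1000; e1=b[1]-b[0]; e2=b[2]-b[1]
    e=e1 if np.linalg.norm(e1)>np.linalg.norm(e2) else e2
    return b.mean(0),sorted([np.linalg.norm(e1),np.linalg.norm(e2)]),np.degrees(np.arctan2(e[1],e[0]))%180
def go(target,yaw):
    """target TCP pos, jaw x axis direction yaw (world, deg; mod 180). prints tool-frame shift cm and turn"""
    o,P,R=pose(); best=None
    for k in (0,180):
        a=np.radians(yaw+k); x=np.array([np.cos(a),np.sin(a),0]); y=np.array([0,0,-1.]); Rt=np.c_[x,y,np.cross(x,y)]
        rv=Rn.from_matrix(R.T@Rt).as_rotvec()
        d=R.T@(np.asarray(target)-P)*100
        print('opt',k,'shift cm',d.round(2),'rotvec',rv.round(3),'q',o['q'].round(2),'t',round(o['time_s'],2))
E
python3 - <<'E'
from h import *
o,P,R=pose();print(R.round(3))
ps={n:par(n) for n in("top","side")}
for n in ps: vision.camera(n)
hz=dict(cell_a_mid=.007,long_driver_mid=.0065,short_driver_mid=.0065,tape_measure_mid=.028,cell_rest=.01,long_tray=.01,short_tray=.01,square_tray=.016,calculator_mid=.017)
for q,z in hz.items():
    print('==',q)
    for n in ps:
        for d in pinpoint(n,q)[:4]:
            if d['p']>.2: print(' pt',n,d['xy'],round(d['p'],2),onplane(ps[n],d['xy'],0 if 'mid' not in q else z)[0].round(4))
        for d in regions_of(n,q)[:4]:
            if d['p']>.2: 
                f=footprint(ps[n],d['mask'],z); print(' reg',n,np.round(d['rect'],0),round(d['p'],2),f[0].round(4),np.round(f[1],3),round(f[2],1))
print(ctrl.get_obs()['time_s'])
E
```

```text
[[ 0.324 -0.001 -0.946]
 [ 0.946 -0.001  0.324]
 [-0.001 -1.     0.   ]]
== cell_a_mid
 pt top [217.7, 244.9] 0.5 [0.4367 0.1758 0.007 ]
 reg top [218. 243.  15.  12.] 0.52 [0.444  0.1816] [0.013 0.045] 127.5
 pt side [220.5, 195.5] 0.54 [0.4399 0.179  0.007 ]
== long_driver_mid
 pt top [139.9, 241.5] 0.53 [0.4422 0.3927 0.0065]
 reg top [143. 245.   3.  47.] 0.51 [0.405  0.3918] [0.011 0.066] 0.7
 pt side [214.0, 161.6] 0.54 [0.4601 0.3831 0.0065]
 reg side [288. 203.  44.  27.] 0.56 [0.6212 0.0838] [0.098 0.12 ] 179.5
== short_driver_mid
 pt top [419.5, 237.2] 0.64 [ 0.4629 -0.378   0.0065]
 reg top [419. 250.  10.  25.] 0.55 [ 0.4315 -0.3782] [0.017 0.065] 168.9
 reg top [367. 178.  28.  67.] 0.22 [ 0.623 -0.233] [0.048 0.189] 168.4
 pt side [289.3, 353.9] 0.76 [ 0.455  -0.3781  0.0065]
 reg side [281. 358.  46.  13.] 0.85 [ 0.433  -0.3781] [0.012 0.068] 171.3
== tape_measure_mid
 pt top [335.9, 245.1] 0.63 [ 0.4407 -0.1436  0.028 ]
 reg top [337. 246.  23.  16.] 0.56 [ 0.438  -0.1494] [0.035 0.071] 95.2
 pt side [248.5, 268.5] 0.69 [ 0.4365 -0.1554  0.028 ]
 reg side [250. 270.  
[... 929 characters left out ...]
  28.] 0.77 [ 0.6041 -0.0872] [0.056 0.166] 6.6
== square_tray
 pt top [253.5, 178.2] 0.83 [0.6205 0.0809 0.    ]
 reg top [252. 180.  29.  37.] 0.71 [0.621  0.0855] [0.073 0.112] 0.9
 reg top [198. 178.  24.  54.] 0.45 [0.6222 0.2277] [0.045 0.154] 168.6
 pt side [287.4, 200.9] 0.93 [0.6226 0.0962 0.    ]
 pt side [223.4, 196.2] 0.53 [0.4488 0.1824 0.    ]
 reg side [288. 203.  44.  29.] 0.83 [0.6165 0.0711] [0.094 0.115] 1.1
 reg side [272. 179.  48.   8.] 0.56 [0.6158 0.2116] [0.056 0.152] 168.0
== calculator_mid
 pt top [137.5, 158.6] 0.84 [0.6707 0.4021 0.017 ]
 reg top [137. 159.  45.  33.] 0.88 [0.6766 0.4001] [0.07  0.124] 75.7
 pt side [270.7, 145.7] 0.74 [0.6714 0.4074 0.017 ]
2.05
```

```bash
python3 - <<'E'
from h import *
o,P,R=pose();p=par('wrist');C=-p['R'].T@p['t']
print('cam in tool',R.T@(C-P),'\n',R.T@p['R'].T)
ps={n:par(n) for n in("top","side")}
# aerial estimates of red cell and drivers by colour in top
im=cv2.imread('pics/top0.png'); 
for n,(c,r) in dict(blue=(217,243),red=(278,249),drv=(142,240),sd=(421,240)).items():
    cv2.imwrite(f'pics/crop_{n}.png',cv2.resize(im[r-35:r+35,c-35:c+35],None,fx=8,fy=8,interpolation=cv2.INTER_CUBIC))
print(onplane(ps['top'],[278.5,249.5],.007))
go([.40,.15,.25],37.5)
E
```

```text
cam in tool [ 0.00049621 -0.11674382  0.07528804] 
 [[ 9.99999554e-01  7.54109811e-04 -5.67786533e-04]
 [ 7.64244566e-04 -2.93728528e-01  9.55888575e-01]
 [ 5.54069850e-04 -9.55888583e-01 -2.93728974e-01]]
[[0.42637766 0.01000912 0.007     ]]
opt 0 shift cm [-30.36   0.63 -32.99] rotvec [-0.     0.586  0.   ] q [ 1.03  0.18  1.61  0.    1.35 -0.21] t 2.05
opt 180 shift cm [-30.36   0.63 -32.99] rotvec [ 0.    -2.555  0.   ] q [ 1.03  0.18  1.61  0.    1.35 -0.21] t 2.05
```

View pics/crop_red.png

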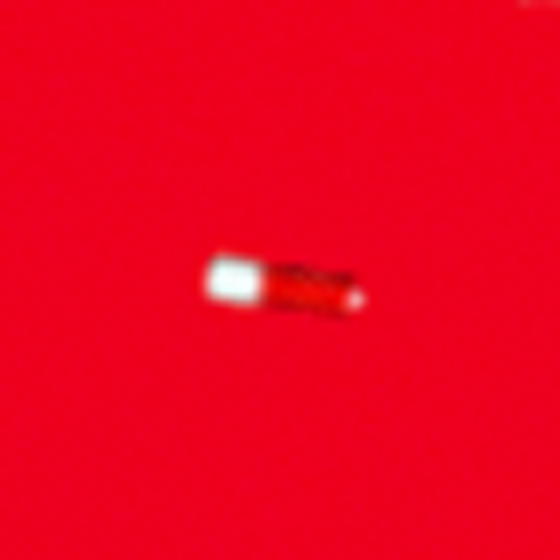

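```bash
python3 - <<'E'
from h import *
go([.36,.12,.25],75)
E
```

```text
opt 0 shift cm [-34.49   0.63 -30.18] rotvec [-0.    -0.068  0.   ] q [ 1.03  0.18  1.61  0.    1.35 -0.21] t 2.05
opt 180 shift cm [-34.49   0.63 -30.18] rotvec [-0.     3.074 -0.   ] q [ 1.03  0.18  1.61  0.    1.35 -0.21] t 2.05
```

Request:
apply_moves:
  increments:
    - {"x":-4.3,"z":-3.8}
    - {"x":-8.6,"z":-7.5}
    - {"x":-12.9,"z":-11.3}
    - {"x":-17.2,"z":-15.1}
    - {"x":-21.5,"z":-18.9}
    - {"x":-25.8,"z":-22.6}
    - {"x":-30.1,"z":-26.4,"ay":-0.07}
    - {"x":-34.5,"z":-30.2,"y":0.6,"ay":-0.07}
    - {"x":-34.5,"z":-30.2,"y":0.6,"ay":-0.07}

```text
invalid input
```

Request:
apply_moves:
  increments:
    - {"x":-4.3,"y":0,"z":-3.8,"ax":0,"ay":0,"az":0,"grip":0}
    - {"x":-8.6,"y":0,"z":-7.5,"ax":0,"ay":0,"az":0,"grip":0}
    - {"x":-12.9,"y":0,"z":-11.3,"ax":0,"ay":0,"az":0,"grip":0}
    - {"x":-17.2,"y":0,"z":-15.1,"ax":0,"ay":0,"az":0,"grip":0}
    - {"x":-21.5,"y":0,"z":-18.9,"ax":0,"ay":0,"az":0,"grip":0}
    - {"x":-25.8,"y":0,"z":-22.6,"ax":0,"ay":0,"az":0,"grip":0}
    - {"x":-30.1,"y":0.3,"z":-26.4,"ax":0,"ay":-0.07,"az":0,"grip":0}
    - {"x":-34.5,"y":0.6,"z":-30.2,"ax":0,"ay":-0.07,"az":0,"grip":0}
    - {"x":-34.5,"y":0.6,"z":-30.2,"ax":0,"ay":-0.07,"az":0,"grip":0}

```text
time_s: 3.18
eef_pos: [0.3616, 0.1163, 0.2505]
eef_rot: [-0.562, 0.563, 0.429, -0.429]
wrist_force: [-0.3, 0.4, -0.2]
opening: 1.001
```

```bash
cat > look.py <<'E'
from h import *
import sys
def look(tag,qs,hz):
    p=par('wrist'); im=vision.camera('wrist'); cv2.imwrite(f'pics/{tag}.png',im[:,:,::-1])
    np.save(f'pics/{tag}.npy',np.r_[p['R'].ravel(),p['t'],p['k1'],p['intrinsics'].ravel()])
    for q in qs:
        z=hz[q]
        for d in regions_of('wrist',q)[:3]:
            if d['p']>.3:
                f=footprint(p,d['mask'],z); print(q,'reg',np.round(d['rect'],0),round(d['p'],2),f[0].round(4),np.round(f[1],3),round(f[2],1))
        for d in pinpoint('wrist',q)[:3]:
            if d['p']>.3: print(q,' pt',d['xy'],round(d['p'],2),onplane(p,d['xy'],0 if 'mid' not in q else z)[0].round(4))
hz=dict(cell_a_mid=.007,long_driver_mid=.0065,short_driver_mid=.0065,tape_measure_mid=.028,cell_rest=.01,long_tray=.01,short_tray=.01,square_tray=.016,calculator_mid=.017)
if __name__=='__main__': look(sys.argv[1],sys.argv[2:],hz)
E
python3 look.py w1 cell_a_mid cell_rest square_tray short_tray tape_measure_mid
```

```text
cell_a_mid reg [347. 227.  32.  36.] 0.97 [0.4432 0.1801] [0.016 0.051] 131.0
cell_a_mid  pt [348.9, 224.9] 0.64 [0.4418 0.1819 0.007 ]
cell_rest reg [422. 290.  13.  13.] 0.46 [0.5522 0.2603] [0.009 0.019] 20.8
cell_rest  pt [190.8, 371.0] 0.41 [ 0.6078 -0.0847  0.    ]
square_tray reg [301. 342.  64.  47.] 0.66 [0.5886 0.0858] [0.069 0.075] 90.0
square_tray  pt [305.5, 354.7] 0.71 [0.6222 0.084  0.    ]
short_tray reg [190. 350.  32.  53.] 0.74 [ 0.5649 -0.0711] [0.03  0.088] 5.3
short_tray  pt [195.0, 371.2] 0.94 [ 0.6096 -0.0788  0.    ]
tape_measure_mid reg [ 92. 292.  68.  48.] 0.86 [ 0.4393 -0.1473] [0.046 0.101] 102.5
tape_measure_mid  pt [92.0, 294.7] 0.77 [ 0.4402 -0.1461  0.028 ]
```

View pics/w1.png

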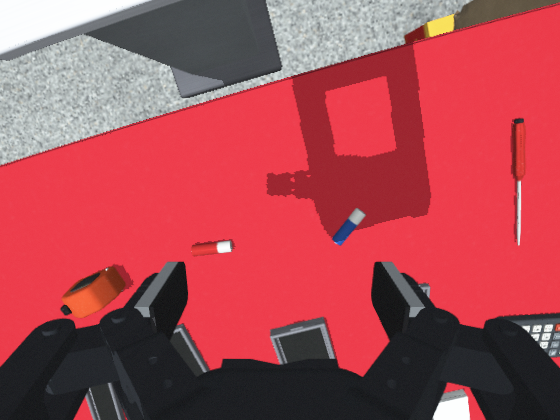

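The wrist view shows the blue cell at (349,226), the red cell at (213,247) and the tape at (93,292). The long driver is at (518,180), handle toward the robot. Next I'll triangulate to check the heights.

```bash
python3 - <<'E'
from h import *
pt,psd,pw=par('top'),par('side'),par('wrist')
def ck(n,a,b,c): 
    print(n,'all',*[np.round(v,4) for v in tri([pt,psd,pw],[a,b,c])])
    print('   t+w',tri([pt,pw],[a,c])[0].round(4),'s+w',tri([psd,pw],[b,c])[0].round(4))
ck('blue',[217,243.2],[222,196],[349,226.5])
ck('red',[278.5,249.7],[229,231.5],[213,247])
ck('tape',[335.9,245.1],[248.5,268.5],[92,294.7])
# cell axis
w=par('wrist')
im=cv2.imread('pics/w1.png')
c=im[190:280,180:375]; cv2.imwrite('pics/c1.png',cv2.resize(c,None,fx=4,fy=4,interpolation=cv2.INTER_CUBIC))
for nm,a,b in (('blue',[339,242],[360,212]),('red',[193,248.5],[234,246])):
    X=onplane(w,[a,b],.007); d=X[1]-X[0]; print(nm,X.mean(0),np.linalg.norm(d),np.degrees(np.arctan2(d[1],d[0])))
E
```

```text
blue all [0.4429 0.1827 0.002 ] [0.0046 0.0017 0.0046]
   t+w [0.4412 0.1823 0.0064] s+w [ 0.4454  0.188  -0.0023]
red all [0.4269 0.014  0.0023] [0.0042 0.0014 0.0035]
   t+w [ 0.4274  0.0127 -0.0042] s+w [0.4278 0.0171 0.0009]
tape all [ 0.4408 -0.1457  0.02  ] [0.0012 0.003  0.0033]
   t+w [ 0.4413 -0.1434  0.0252] s+w [ 0.441  -0.1467  0.0201]
blue [0.44230398 0.18698258 0.007     ] 0.045044462232871466 134.6313042670756
red [0.42562846 0.01961986 0.007     ] 0.051151296911251046 79.16949900241083
```

View pics/c1.png

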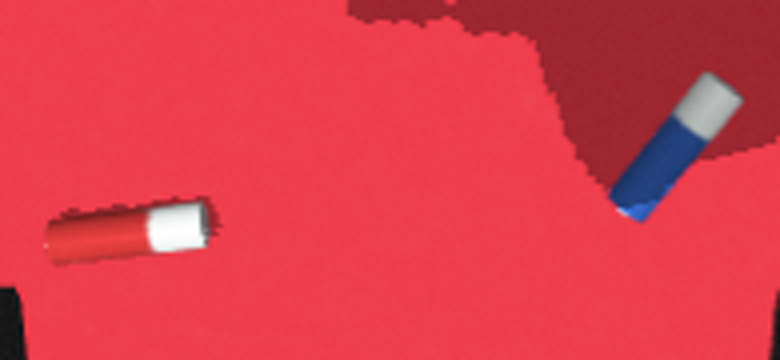

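```bash
cat >> h.py <<'E'
def saved(tag):
    a=np.load(f'pics/{tag}.npy'); return dict(R=a[:9].reshape(3,3),t=a[9:12],k1=a[12],intrinsics=a[13:].reshape(3,3))
E
python3 - <<'E'
from h import *
pt,psd,pw=par('top'),par('side'),saved('w1')
def ck(n,a,b,c): 
    print(n,'all',*[np.round(v,4) for v in tri([pt,psd,pw],[a,b,c])])
    print('   t+w',tri([pt,pw],[a,c])[0].round(4),'s+w',tri([psd,pw],[b,c])[0].round(4))
ck('blue',[217,243.2],[222,196],[349.4,226.9])
ck('red',[278.4,250],[229,231.5],[211.9,248.5])
ck('tape',[335.9,245.1],[248.5,268.5],[92,294.7])
for nm,a,b in (('blue',[337.5,242.5],[361.3,211.3]),('red',[192,250.5],[231.8,246.5])):
    X=onplane(pw,[a,b],.007); d=X[1]-X[0]; print(nm,X.mean(0),np.linalg.norm(d),np.degrees(np.arctan2(d[1],d[0])))
go([.4425,.181,.12],41)
go([.4425,.181,.03],41)
E
```

```text
blue all [0.4434 0.1797 0.0049] [0.0028 0.0013 0.0029]
   t+w [0.4415 0.179  0.0134] s+w [0.4455 0.1823 0.0023]
red all [0.4266 0.011  0.0067] [0.0018 0.0006 0.0015]
   t+w [0.4261 0.0114 0.0087] s+w [0.4277 0.0117 0.0059]
tape all [ 0.44   -0.1473  0.0226] [0.0031 0.0031 0.0031]
   t+w [ 0.44   -0.1439  0.0299] s+w [ 0.4398 -0.1499  0.0232]
blue [0.44469666 0.18166706 0.007     ] 0.048134010793590316 131.6452703948038
red [0.42763462 0.01197997 0.007     ] 0.05011962101174577 81.05133788184466
opt 0 shift cm [ 7.95 13.03 -6.44] rotvec [-0.     0.597 -0.   ] q [ 0.01 -0.29  2.07 -0.    1.36 -1.31] t 3.73
opt 180 shift cm [ 7.95 13.03 -6.44] rotvec [-0.    -2.544  0.   ] q [ 0.01 -0.29  2.07 -0.    1.36 -1.31] t 3.73
opt 0 shift cm [ 7.95 22.03 -6.44] rotvec [-0.     0.597 -0.   ] q [ 0.01 -0.29  2.07 -0.    1.36 -1.31] t 3.73
opt 180 shift cm [ 7.95 22.03 -6.44] rotvec [-0.    -2.544  0.   ] q [ 0.01 -0.29  2.07 -0.    1.36 -1.31] t 3.73
```

Request:
apply_moves:
  increments:
    - {"x":2.0,"y":2.5,"z":-1.7,"ax":0,"ay":0.15,"az":0,"grip":0}
    - {"x":4.0,"y":6.0,"z":-3.3,"ax":0,"ay":0.3,"az":0,"grip":0}
    - {"x":6.0,"y":10.0,"z":-5.0,"ax":0,"ay":0.45,"az":0,"grip":0.2}
    - {"x":8.0,"y":14.0,"z":-6.6,"ax":0,"ay":0.6,"az":0,"grip":0.3}
    - {"x":8.0,"y":18.0,"z":-6.6,"ax":0,"ay":0.6,"az":0,"grip":0.3}
    - {"x":8.0,"y":21.0,"z":-6.6,"ax":0,"ay":0.6,"az":0,"grip":0.3}
    - {"x":8.0,"y":22.0,"z":-6.6,"ax":0,"ay":0.6,"az":0,"grip":0.3}
    - {"x":8.0,"y":22.0,"z":-6.6,"ax":0,"ay":0.6,"az":0,"grip":0.3}

```text
time_s: 4.72
eef_pos: [0.444, 0.1812, 0.0302]
eef_rot: [0.663, -0.663, -0.247, 0.247]
wrist_force: [-0.0, -0.0, -0.7]
opening: 0.7
```

```bash
python3 look.py w2; python3 -c "
from h import *
go([.444,.181,.03],41)"
```

```text
opt 0 shift cm [-0.08  0.1   0.04] rotvec [ 0.001 -0.003  0.001] q [ 0.14  0.32  1.98 -0.    0.85 -0.57] t 4.78
opt 180 shift cm [-0.08  0.1   0.04] rotvec [-1.000e-03  3.139e+00  1.000e-03] q [ 0.14  0.32  1.98 -0.    0.85 -0.57] t 4.78
```

View pics/w2.png

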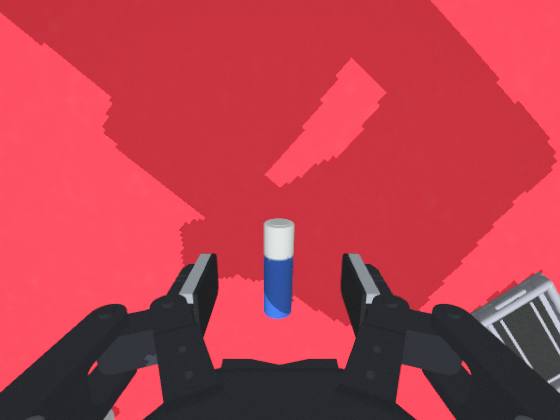

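```bash
python3 - <<'E'
from h import *
p=saved('w2');o,P,R=pose()
for uv in ([279,222],[278,317],[279,268]):
    X=onplane(p,uv,.007)[0]; print(X.round(4),(R.T@(X-P)*100).round(2))
E
```

```text
[0.4282 0.1997 0.007 ] [-0.05  2.4   2.49]
[0.462  0.1598 0.007 ] [-0.1   2.41 -2.75]
[0.4439 0.1816 0.007 ] [-0.05  2.4   0.09]
```

Request:
apply_moves:
  increments:
    - {"x":0,"y":0.1,"z":0,"ax":0,"ay":0,"az":0,"grip":1}
    - {"x":0,"y":0.1,"z":0,"ax":0,"ay":0,"az":0,"grip":1}
    - {"x":0,"y":0.1,"z":0,"ax":0,"ay":0,"az":0,"grip":1}
    - {"x":0,"y":0.1,"z":0,"ax":0,"ay":0,"az":0,"grip":1}
    - {"x":0,"y":0.1,"z":0,"ax":0,"ay":0,"az":0,"grip":1}
    - {"x":0,"y":-3,"z":0,"ax":0,"ay":0,"az":0,"grip":1}
    - {"x":0,"y":-9,"z":0,"ax":0,"ay":0,"az":0,"grip":1}

```text
time_s: 5.65
eef_pos: [0.4427, 0.1808, 0.1203]
eef_rot: [0.663, -0.662, -0.245, 0.248]
wrist_force: [0.8, 0.9, -0.7]
opening: 0.146
```

```bash
python3 -c "
from h import *
print(ctrl.get_obs()['opening'])
go([.56,.24,.18],79.5)"
```

```text
0.14637602509827344
opt 0 shift cm [12.72 -6.03 -3.18] rotvec [-0.004 -0.675 -0.003] q [ 0.14  0.14  1.95  0.    1.05 -0.57] t 5.65
opt 180 shift cm [12.72 -6.03 -3.18] rotvec [ 0.003  2.467 -0.005] q [ 0.14  0.14  1.95  0.    1.05 -0.57] t 5.65
```

Request:
apply_moves:
  increments:
    - {"x":3.2,"y":-2,"z":-0.8,"ax":0,"ay":-0.17,"az":0,"grip":1}
    - {"x":6.4,"y":-4,"z":-1.6,"ax":0,"ay":-0.34,"az":0,"grip":1}
    - {"x":9.6,"y":-6,"z":-2.4,"ax":0,"ay":-0.51,"az":0,"grip":1}
    - {"x":12.7,"y":-8,"z":-3.2,"ax":0,"ay":-0.68,"az":0,"grip":1}
    - {"x":12.7,"y":-8,"z":-3.2,"ax":0,"ay":-0.68,"az":0,"grip":1}
    - {"x":12.7,"y":-8,"z":-3.2,"ax":0,"ay":-0.68,"az":0,"grip":1}

```text
time_s: 6.4
eef_pos: [0.5589, 0.2394, 0.1989]
eef_rot: [0.544, -0.542, -0.451, 0.455]
wrist_force: [0.8, 0.4, -0.8]
opening: 0.144
```

```bash
python3 look.py w3 cell_rest square_tray; python3 -c "
from h import *
print(pose()[1])"
```

```text
cell_rest  pt [17.1, 93.5] 0.73 [0.4227 0.0065 0.    ]
cell_rest  pt [281.1, 248.0] 0.61 [0.6265 0.2292 0.    ]
square_tray reg [145. 266.  94. 106.] 0.69 [0.6177 0.0897] [0.082 0.111] 1.8
square_tray  pt [152.6, 265.9] 0.66 [0.6228 0.0851 0.    ]
[0.55919557 0.23937812 0.19912238]
```

View pics/w3.png

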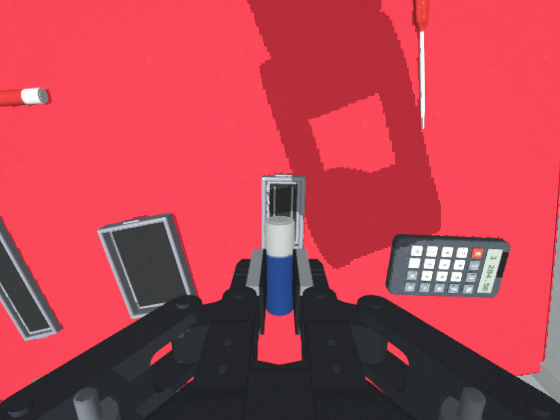

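```bash
python3 - <<'E'
import cv2
im=cv2.imread('pics/w3.png'); cv2.imwrite('pics/c3.png',cv2.resize(im[160:260,230:330],None,fx=6,fy=6,interpolation=cv2.INTER_CUBIC))
im=cv2.imread('pics/top0.png'); cv2.imwrite('pics/c3t.png',cv2.resize(im[142:212,164:234],None,fx=8,fy=8,interpolation=cv2.INTER_CUBIC))
E
```

```text
(no output)
```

View pics/c3.png

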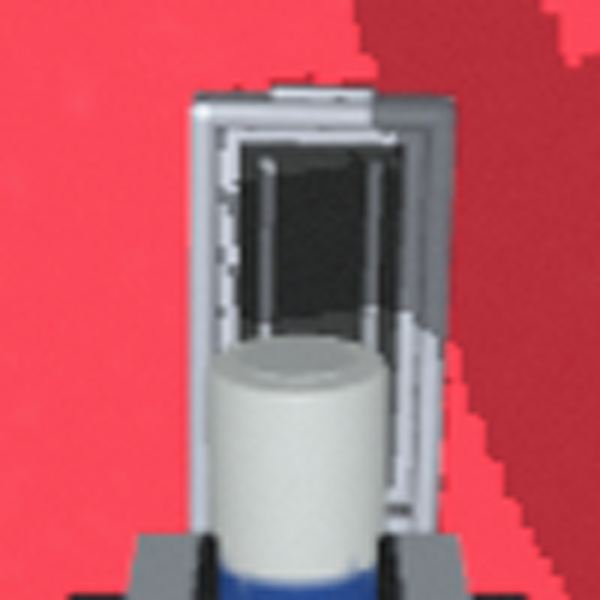

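View pics/c3t.png

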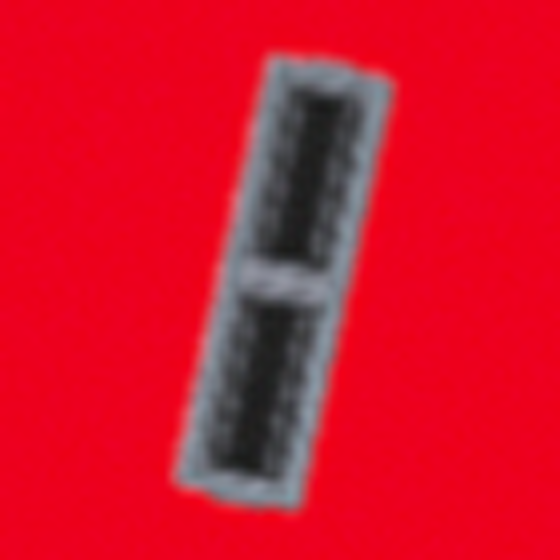

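```bash
python3 - <<'E'
from h import *
p=saved('w3');t=par('top')
X=onplane(t,[[197.5,149.1],[213.4,151.6],[185.9,202.9],[201.5,205.75]],.01)[:,:2]
ax=(X[0]+X[1]-X[2]-X[3])/2
print(X.round(4),X.mean(0).round(4),np.linalg.norm(ax),np.degrees(np.arctan2(ax[1],ax[0])))
W=onplane(p,[[262,176.2],[305.8,176.3],[262,248],[303,248]],.01)[:,:2]; print(W.round(4))
u=W[2]-W[0];v=W[3]-W[1];print(np.degrees(np.arctan2(u[1],u[0])),np.degrees(np.arctan2(v[1],v[0])))
m=(W[0]+W[1])/2; a=np.radians(-11.5); print('near mid wrist',m,'centre',m+.076*np.array([np.cos(a),np.sin(a)]), 'near mid top',(X[2]+X[3])/2)
# held cell offset in tool
o,P,R=pose()
E
```

```text
[[0.6986 0.236 ]
 [0.6919 0.1917]
 [0.5501 0.2648]
 [0.5428 0.2215]] [0.6208 0.2285] 0.15163219919228182 -11.137561268672787
[[0.5436 0.2251]
 [0.5513 0.2671]
 [0.6185 0.2103]
 [0.6261 0.2525]]
-11.169581445846783 -11.091693561295358
near mid wrist [0.54748215 0.24610398] centre [0.62195643 0.23095202] near mid top [0.54643601 0.24312822]
```

```bash
python3 -c "
from h import *
go([.6578,.2227,.036],78.9)"
```

```text
opt 0 shift cm [  0.14  16.26 -10.09] rotvec [-0.005  0.015 -0.002] q [ 0.21  0.31  1.57  0.    1.27 -1.18] t 6.65
opt 180 shift cm [  0.14  16.26 -10.09] rotvec [-3.000e-03 -3.127e+00  8.000e-03] q [ 0.21  0.31  1.57  0.    1.27 -1.18] t 6.65
```

Request:
apply_moves:
  increments:
    - {"x":0,"y":2,"z":-5,"ax":0,"ay":0.015,"az":0,"grip":1}
    - {"x":0.1,"y":5,"z":-10.1,"ax":0,"ay":0.015,"az":0,"grip":1}
    - {"x":0.1,"y":10,"z":-10.1,"ax":0,"ay":0.015,"az":0,"grip":1}
    - {"x":0.1,"y":14,"z":-10.1,"ax":0,"ay":0.015,"az":0,"grip":1}
    - {"x":0.1,"y":15.6,"z":-10.1,"ax":0,"ay":0.015,"az":0,"grip":1}
    - {"x":0.1,"y":15.9,"z":-10.1,"ax":0,"ay":0.015,"az":0,"grip":1}
    - {"x":0.1,"y":15.9,"z":-10.1,"ax":0,"ay":0.015,"az":0,"grip":1}

```text
time_s: 7.52
eef_pos: [0.6591, 0.2225, 0.0415]
eef_rot: [0.547, -0.546, -0.448, 0.45]
wrist_force: [0.2, -0.1, -0.3]
opening: 0.144
```

```bash
python3 -c "
from h import *
go([.6578,.2227,.0355],78.9)
cv2.imwrite('pics/s4.png',vision.camera('side')[130:230,220:340,::-1].repeat(5,0).repeat(5,1))"; python3 look.py w4
```

```text
opt 0 shift cm [-0.01  0.6   0.12] rotvec [-0.003 -0.    -0.001] q [ 0.16  0.68  1.39  0.    1.08 -1.22] t 7.53
opt 180 shift cm [-0.01  0.6   0.12] rotvec [ 2.000e-03  3.142e+00 -4.000e-03] q [ 0.16  0.68  1.39  0.    1.08 -1.22] t 7.53
```

View pics/w4.png

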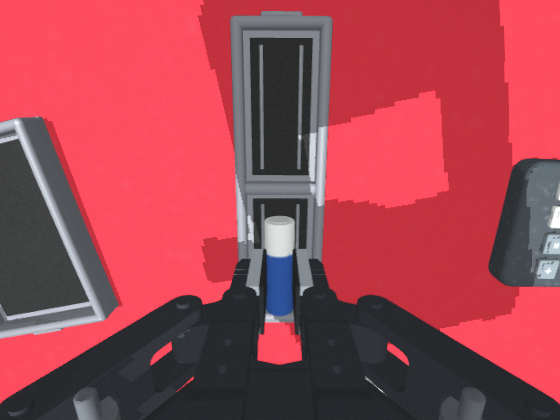

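View pics/s4.png

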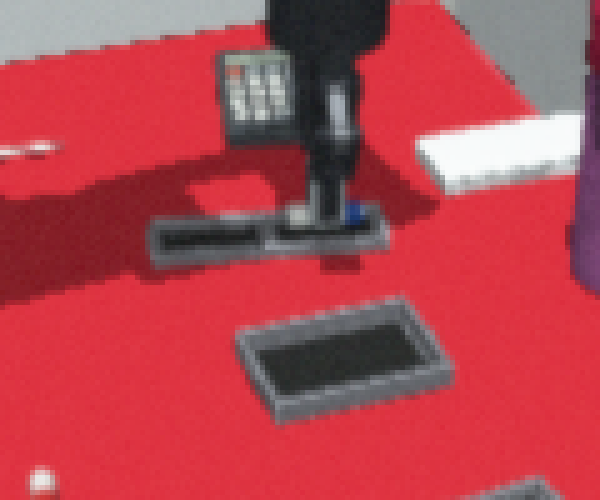

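Request:
apply_moves:
  increments:
    - {"x":0,"y":0.3,"z":0.1,"ax":0,"ay":0,"az":0,"grip":1}
    - {"x":0,"y":0.6,"z":0.1,"ax":0,"ay":0,"az":0,"grip":1}
    - {"x":0,"y":0.6,"z":0.1,"ax":0,"ay":0,"az":0,"grip":0.8}
    - {"x":0,"y":0.6,"z":0.1,"ax":0,"ay":0,"az":0,"grip":0.75}
    - {"x":0,"y":0.6,"z":0.1,"ax":0,"ay":0,"az":0,"grip":0.7}
    - {"x":0,"y":-1,"z":0.1,"ax":0,"ay":0,"az":0,"grip":0.6}
    - {"x":0,"y":-5,"z":0.1,"ax":0,"ay":0,"az":0,"grip":0.5}
    - {"x":0,"y":-9,"z":0.1,"ax":0,"ay":0,"az":0,"grip":0.4}

```text
time_s: 8.62
eef_pos: [0.6586, 0.2228, 0.1341]
eef_rot: [0.546, -0.546, -0.449, 0.45]
wrist_force: [0.5, 0.4, -0.2]
opening: 0.599
```

```bash
python3 look.py w5;python3 -c "
from h import *
go([.4268,.0115,.14],171.2-180)
go([.4268,.0115,.14],171.2)"
```

```text
opt 0 shift cm [-25.33  -0.08  19.01] rotvec [0.004 1.531 0.008] q [ 0.16  0.55  1.36 -0.    1.22 -1.22] t 8.68
opt 180 shift cm [-25.33  -0.08  19.01] rotvec [ 0.008 -1.611 -0.004] q [ 0.16  0.55  1.36 -0.    1.22 -1.22] t 8.68
opt 0 shift cm [-25.33  -0.08  19.01] rotvec [ 0.008 -1.611 -0.004] q [ 0.16  0.55  1.36 -0.    1.22 -1.22] t 8.68
opt 180 shift cm [-25.33  -0.08  19.01] rotvec [0.004 1.531 0.008] q [ 0.16  0.55  1.36 -0.    1.22 -1.22] t 8.68
```

View pics/w5.png

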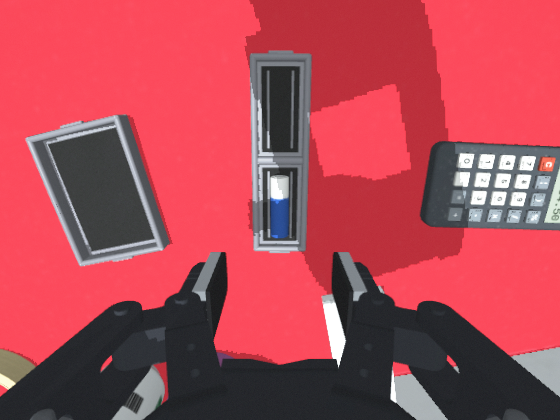

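Request:
apply_moves:
  increments:
    - {"x":-2.8,"y":0,"z":2.1,"ax":0,"ay":0.17,"az":0,"grip":0.4}
    - {"x":-5.6,"y":0,"z":4.2,"ax":0,"ay":0.34,"az":0,"grip":0.4}
    - {"x":-8.4,"y":0,"z":6.3,"ax":0,"ay":0.51,"az":0,"grip":0.4}
    - {"x":-11.2,"y":0,"z":8.4,"ax":0,"ay":0.68,"az":0,"grip":0.4}
    - {"x":-14.0,"y":0,"z":10.5,"ax":0,"ay":0.85,"az":0,"grip":0.4}
    - {"x":-16.8,"y":0,"z":12.7,"ax":0,"ay":1.02,"az":0,"grip":0.4}
    - {"x":-19.6,"y":0,"z":14.8,"ax":0,"ay":1.19,"az":0,"grip":0.4}
    - {"x":-22.4,"y":1,"z":16.9,"ax":0,"ay":1.36,"az":0,"grip":0.4}
    - {"x":-25.3,"y":3,"z":19.0,"ax":0,"ay":1.53,"az":0,"grip":0.4}
    - {"x":-25.3,"y":5,"z":19.0,"ax":0,"ay":1.53,"az":0,"grip":0.4}
    - {"x":-25.3,"y":5,"z":19.0,"ax":0,"ay":1.53,"az":0,"grip":0.4}

```text
time_s: 10.05
eef_pos: [0.4268, 0.0117, 0.0891]
eef_rot: [0.706, -0.704, 0.052, -0.057]
wrist_force: [0.5, 0.3, 0.1]
opening: 0.599
```

```bash
python3 look.py w6;python3 -c "
from h import *
go([.4268,.0115,.03],171.2-180)"
```

```text
opt 0 shift cm [-0.13  5.98 -0.05] rotvec [-0.003  0.001  0.008] q [-0.25  0.09  2.1   0.    0.95 -0.1 ] t 10.1
opt 180 shift cm [-0.13  5.98 -0.05] rotvec [ 0.013 -3.141  0.004] q [-0.25  0.09  2.1   0.    0.95 -0.1 ] t 10.1
```

View pics/w6.png

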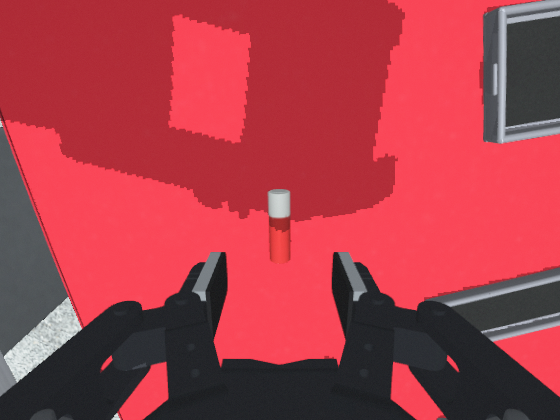

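```bash
python3 - <<'E'
from h import *
p=saved('w6');o,P,R=pose()
for uv in ([279,192],[280,261],[279.5,227]):
    X=onplane(p,uv,.007)[0]; print(X.round(4),(R.T@(X-P)*100).round(2))
p=saved('w5'); X=onplane(p,[[250.5,54.5],[312,53.5],[253,251],[306,250.5]],.01)[:,:2]; print(X.mean(0),X)
E
```

```text
[0.4306 0.035  0.007 ] [-0.13  8.29  2.32]
[ 0.4238 -0.0137  0.007 ] [-0.06  8.28 -2.6 ]
[0.4273 0.0111 0.007 ] [-0.1   8.28 -0.09]
[0.62249234 0.23109445] [[0.54551284 0.22494556]
 [0.55309422 0.2670704 ]
 [0.69170511 0.19461349]
 [0.6996572  0.23774834]]
```

Request:
apply_moves:
  increments:
    - {"x":-0.1,"y":3.5,"z":-0.1,"ax":0,"ay":0,"az":0.005,"grip":0.4}
    - {"x":-0.1,"y":5.5,"z":-0.1,"ax":0,"ay":0,"az":0.005,"grip":0.4}
    - {"x":-0.1,"y":6.0,"z":-0.1,"ax":0,"ay":0,"az":0.005,"grip":0.4}
    - {"x":-0.1,"y":6.0,"z":-0.1,"ax":0,"ay":0,"az":0.005,"grip":1}
    - {"x":-0.1,"y":6.0,"z":-0.1,"ax":0,"ay":0,"az":0.005,"grip":1}
    - {"x":-0.1,"y":6.0,"z":-0.1,"ax":0,"ay":0,"az":0.005,"grip":1}
    - {"x":-0.1,"y":6.0,"z":-0.1,"ax":0,"ay":0,"az":0.005,"grip":1}
    - {"x":-0.1,"y":5.8,"z":-0.1,"ax":0,"ay":0,"az":0.005,"grip":1}
    - {"x":-0.1,"y":1,"z":-0.1,"ax":0,"ay":0,"az":0.005,"grip":1}
    - {"x":-0.1,"y":-4,"z":-0.1,"ax":0,"ay":0,"az":0.005,"grip":1}

```text
time_s: 11.35
eef_pos: [0.4255, 0.011, 0.1308]
eef_rot: [0.706, -0.704, 0.053, -0.055]
wrist_force: [0.5, -0.4, -0.9]
opening: 0.145
```

```bash
python3 -c "
from h import *
go([.5859,.2376,.036],78.9)"
```

```text
opt 0 shift cm [12.39  9.57 24.82] rotvec [-1.00e-03 -1.53e+00  3.00e-03] q [-0.26  0.    2.08  0.    1.06 -0.11] t 11.35
opt 180 shift cm [12.39  9.57 24.82] rotvec [-3.000e-03  1.612e+00 -1.000e-03] q [-0.26  0.    2.08  0.    1.06 -0.11] t 11.35
```

Request:
apply_moves:
  increments:
    - {"x":1.4,"y":0,"z":2.8,"ax":0,"ay":-0.17,"az":0,"grip":1}
    - {"x":2.8,"y":0,"z":5.6,"ax":0,"ay":-0.34,"az":0,"grip":1}
    - {"x":4.2,"y":0,"z":8.4,"ax":0,"ay":-0.51,"az":0,"grip":1}
    - {"x":5.5,"y":0,"z":11.1,"ax":0,"ay":-0.68,"az":0,"grip":1}
    - {"x":6.9,"y":0,"z":13.9,"ax":0,"ay":-0.85,"az":0,"grip":1}
    - {"x":8.3,"y":0,"z":16.7,"ax":0,"ay":-1.02,"az":0,"grip":1}
    - {"x":9.7,"y":0,"z":19.5,"ax":0,"ay":-1.19,"az":0,"grip":1}
    - {"x":11.1,"y":1,"z":22.2,"ax":0,"ay":-1.36,"az":0,"grip":1}
    - {"x":12.4,"y":2,"z":24.8,"ax":0,"ay":-1.53,"az":0,"grip":1}
    - {"x":12.4,"y":6,"z":24.8,"ax":0,"ay":-1.53,"az":0,"grip":1}
    - {"x":12.4,"y":8.9,"z":24.8,"ax":0,"ay":-1.53,"az":0,"grip":1}
    - {"x":12.4,"y":9.0,"z":24.8,"ax":0,"ay":-1.53,"az":0,"grip":1}

```text
time_s: 12.85
eef_pos: [0.5837, 0.2371, 0.0392]
eef_rot: [0.547, -0.545, -0.449, 0.45]
wrist_force: [0.4, 0.5, 0.5]
opening: 0.145
```

```bash
python3 look.py w7;python3 -c "
from h import *
go([.5859,.2376,.0355],78.9)"
```

```text
opt 0 shift cm [ 0.05  0.55 -0.07] rotvec [-0.001  0.     0.002] q [ 0.2   0.56  1.58  0.    1.   -1.18] t 12.9
opt 180 shift cm [ 0.05  0.55 -0.07] rotvec [ 3.000e-03 -3.141e+00  1.000e-03] q [ 0.2   0.56  1.58  0.    1.   -1.18] t 12.9
```

View pics/w7.png

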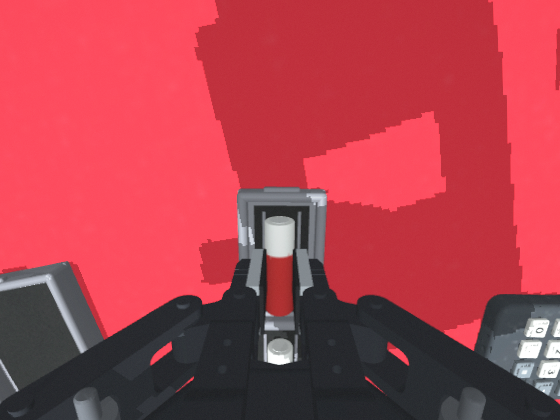

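Request:
apply_moves:
  increments:
    - {"x":0,"y":0.3,"z":0,"ax":0,"ay":0,"az":0,"grip":1}
    - {"x":0,"y":0.55,"z":0,"ax":0,"ay":0,"az":0,"grip":1}
    - {"x":0,"y":0.55,"z":0,"ax":0,"ay":0,"az":0,"grip":0.8}
    - {"x":0,"y":0.55,"z":0,"ax":0,"ay":0,"az":0,"grip":0.75}
    - {"x":0,"y":0.55,"z":0,"ax":0,"ay":0,"az":0,"grip":0.7}
    - {"x":0,"y":-1,"z":0,"ax":0,"ay":0,"az":0,"grip":0.6}
    - {"x":0,"y":-5,"z":0,"ax":0,"ay":0,"az":0,"grip":0.5}
    - {"x":0,"y":-9,"z":0,"ax":0,"ay":0,"az":0,"grip":0.4}
    - {"x":0,"y":-11,"z":0,"ax":0,"ay":0,"az":0,"grip":0.4}

```text
time_s: 14.02
eef_pos: [0.5867, 0.2374, 0.1548]
eef_rot: [-0.546, 0.546, 0.451, -0.447]
wrist_force: [0.3, 0.1, 0.0]
opening: 0.599
```

```bash
python3 look.py w8 long_driver_mid;python3 -c "
from h import *
go([.40,.36,.2],90)"
```

```text
long_driver_mid reg [445.  46.   8.  90.] 0.6 [0.4929 0.3854] [0.005 0.066] 176.7
long_driver_mid reg [120. 256. 117. 112.] 0.5 [0.6183 0.0837] [0.086 0.109] 1.1
opt 0 shift cm [ 8.49 -4.8  20.58] rotvec [ 0.002 -0.194  0.003] q [ 0.2   0.41  1.54  0.    1.19 -1.18] t 14.18
opt 180 shift cm [ 8.49 -4.8  20.58] rotvec [-4.000e-03  2.948e+00  2.000e-03] q [ 0.2   0.41  1.54  0.    1.19 -1.18] t 14.18
```

View pics/w8.png

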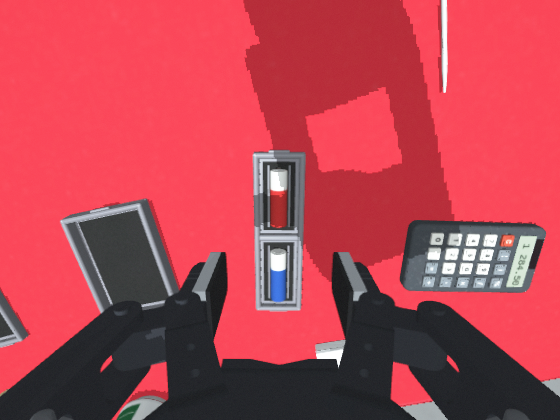

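```bash
python3 -c "
from h import *
t=par('top')
print(onplane(t,[[141.5,267.5],[141.5,240],[142.5,212]],.0065).round(4))
go([.39,.385,.2],90)"
```

```text
[[0.3706 0.3872 0.0065]
 [0.4465 0.3882 0.0065]
 [0.5238 0.3868 0.0065]]
opt 0 shift cm [10.75 -4.8  22.04] rotvec [ 0.002 -0.194  0.003] q [ 0.2   0.41  1.54  0.    1.19 -1.18] t 14.18
opt 180 shift cm [10.75 -4.8  22.04] rotvec [-4.000e-03  2.948e+00  2.000e-03] q [ 0.2   0.41  1.54  0.    1.19 -1.18] t 14.18
```

View pics/crop_drv.png

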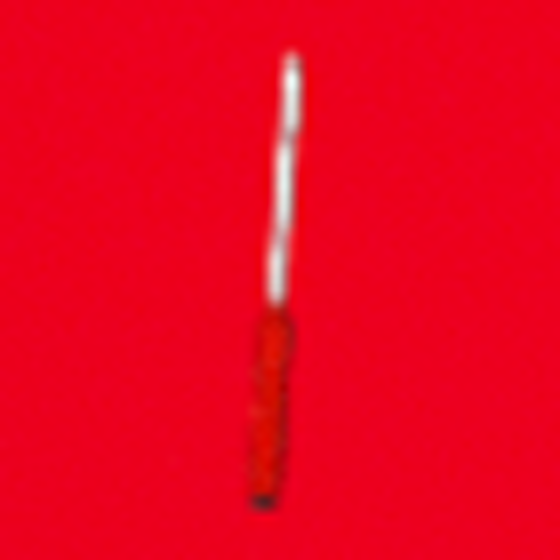

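Request:
apply_moves:
  increments:
    - {"x":2.7,"y":-1.2,"z":5.5,"ax":0,"ay":-0.05,"az":0,"grip":0.3}
    - {"x":5.4,"y":-2.4,"z":11.0,"ax":0,"ay":-0.1,"az":0,"grip":0.3}
    - {"x":8.1,"y":-3.6,"z":16.5,"ax":0,"ay":-0.15,"az":0,"grip":0.3}
    - {"x":10.8,"y":-4.0,"z":22.0,"ax":0,"ay":-0.15,"az":0,"grip":0.3}
    - {"x":10.8,"y":-4.0,"z":22.0,"ax":0,"ay":-0.15,"az":0,"grip":0.3}
    - {"x":10.8,"y":-4.0,"z":22.0,"ax":0,"ay":-0.15,"az":0,"grip":0.3}

```text
time_s: 14.92
eef_pos: [0.3901, 0.3849, 0.1905]
eef_rot: [0.511, -0.51, -0.489, 0.489]
wrist_force: [0.4, -0.4, 0.7]
opening: 0.7
```

```bash
python3 look.py w9 long_driver_mid
```

```text
long_driver_mid reg [286. 236.  13. 141.] 0.79 [0.4462 0.3898] [0.012 0.156] 177.6
long_driver_mid  pt [283.7, 242.6] 0.86 [0.4472 0.3877 0.0065]
```

View pics/w9.png

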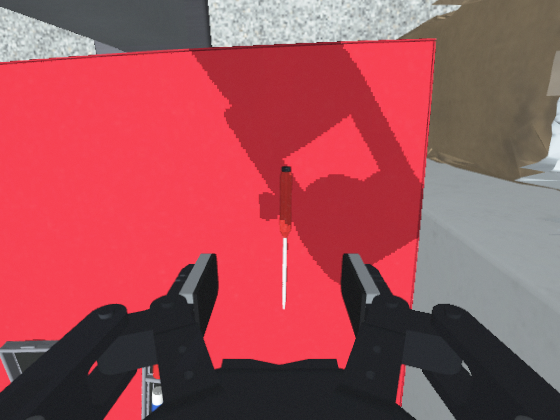

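```bash
python3 -c "
from h import *
print(tri([par('top'),saved('w9')],[[141.4,239.9],[285.5,242]]))
go([.4112,.3909,.0295],87.6)"
```

```text
(array([0.44689774, 0.3892344 , 0.0051911 ]), [np.float64(0.0004246275558173635), np.float64(0.000424627555817519)])
opt 0 shift cm [ 0.72 16.16 -1.93] rotvec [ 0.001 -0.004  0.002] q [ 0.56  0.19  1.74  0.    1.21 -0.97] t 15.07
opt 180 shift cm [ 0.72 16.16 -1.93] rotvec [-2.000e-03  3.138e+00  1.000e-03] q [ 0.56  0.19  1.74  0.    1.21 -0.97] t 15.07
```

Request:
apply_moves:
  increments:
    - {"x":0.4,"y":5,"z":-1.0,"ax":0,"ay":0,"az":0,"grip":0.4}
    - {"x":0.7,"y":10,"z":-1.9,"ax":0,"ay":0,"az":0,"grip":0.5}
    - {"x":0.7,"y":14,"z":-1.9,"ax":0,"ay":0,"az":0,"grip":0.5}
    - {"x":0.7,"y":15.7,"z":-1.9,"ax":0,"ay":0,"az":0,"grip":0.5}
    - {"x":0.7,"y":16.2,"z":-1.9,"ax":0,"ay":0,"az":0,"grip":0.5}
    - {"x":0.7,"y":16.2,"z":-1.9,"ax":0,"ay":0,"az":0,"grip":1}
    - {"x":0.7,"y":16.2,"z":-1.9,"ax":0,"ay":0,"az":0,"grip":1}
    - {"x":0.7,"y":16.2,"z":-1.9,"ax":0,"ay":0,"az":0,"grip":1}
    - {"x":0.7,"y":16.2,"z":-1.9,"ax":0,"ay":0,"az":0,"grip":1}
    - {"x":0.7,"y":15.2,"z":-1.9,"ax":0,"ay":0,"az":0,"grip":1}
    - {"x":0.7,"y":10,"z":-1.9,"ax":0,"ay":0,"az":0,"grip":1}
    - {"x":0.7,"y":5,"z":-1.9,"ax":0,"ay":0,"az":0,"grip":1}

```text
time_s: 16.58
eef_pos: [0.4103, 0.3903, 0.1427]
eef_rot: [0.511, -0.511, -0.489, 0.488]
wrist_force: [0.5, 1.0, 0.3]
opening: 0.11
```

```bash
python3 look.py w10; python3 - <<'E'
from h import *
im=cv2.imread('pics/top0.png'); cv2.imwrite('pics/c10.png',cv2.resize(im[138:222,333:403],None,fx=7,fy=7,interpolation=cv2.INTER_CUBIC))
E
```

```text
(no output)
```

View pics/w10.png

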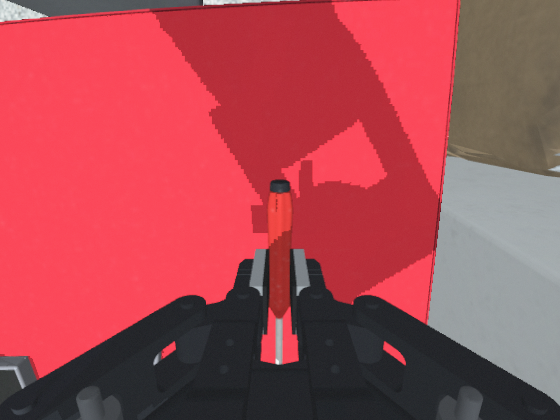

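View pics/c10.png

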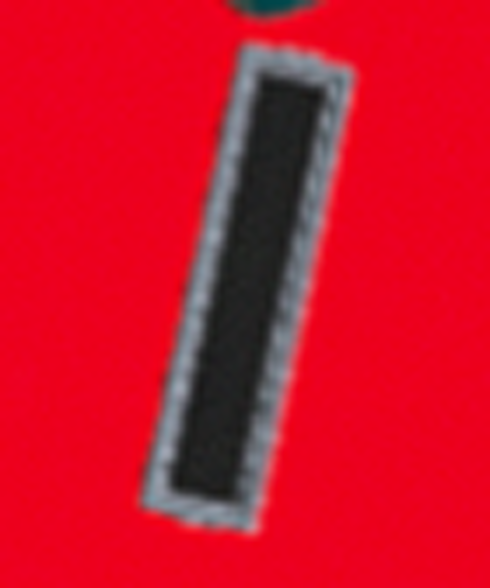

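```bash
python3 - <<'E'
from h import *
p=saved('w10');o,P,R=pose();t=par('top')
X=onplane(p,[280,181],.121)[0]; print((R.T@(X-P)*100).round(2))
X=onplane(t,[[367.7,144.4],[383.7,147.6],[353.3,210.4],[369.9,214]],.01)[:,:2]
ax=(X[0]+X[1]-X[2]-X[3])/2
print(X.mean(0).round(4),np.linalg.norm(ax),np.linalg.norm(X[0]-X[1]),np.degrees(np.arctan2(ax[1],ax[0])))
go([.54,-.21,.16],78.3)
E
```

```text
[-0.19  2.89  4.77]
[ 0.6215 -0.235 ] 0.1868865947685333 0.04532542426843335 -12.062618105564995
opt 0 shift cm [-59.64  -1.26 -15.32] rotvec [0.009 0.159 0.008] q [ 0.55  0.28  1.72  0.    1.13 -0.98] t 16.62
opt 180 shift cm [-59.64  -1.26 -15.32] rotvec [ 0.012 -2.982 -0.013] q [ 0.55  0.28  1.72  0.    1.13 -0.98] t 16.62
```

Request:
apply_moves:
  increments:
    - {"x":-5.4,"y":-0.5,"z":-1.4,"ax":0,"ay":0.01,"az":0,"grip":1}
    - {"x":-10.8,"y":-1.2,"z":-2.8,"ax":0,"ay":0.03,"az":0,"grip":1}
    - {"x":-16.2,"y":-1.2,"z":-4.2,"ax":0,"ay":0.05,"az":0,"grip":1}
    - {"x":-21.6,"y":-1.2,"z":-5.6,"ax":0,"ay":0.07,"az":0,"grip":1}
    - {"x":-27.0,"y":-1.2,"z":-7.0,"ax":0,"ay":0.09,"az":0,"grip":1}
    - {"x":-32.4,"y":-1.2,"z":-8.4,"ax":0,"ay":0.11,"az":0,"grip":1}
    - {"x":-37.8,"y":-1.2,"z":-9.8,"ax":0,"ay":0.13,"az":0,"grip":1}
    - {"x":-43.2,"y":-1.2,"z":-11.2,"ax":0,"ay":0.15,"az":0,"grip":1}
    - {"x":-48.6,"y":-1.2,"z":-12.6,"ax":0,"ay":0.16,"az":0,"grip":1}
    - {"x":-54.0,"y":-1.2,"z":-14.0,"ax":0,"ay":0.16,"az":0,"grip":1}
    - {"x":-59.6,"y":-1.2,"z":-15.3,"ax":0,"ay":0.16,"az":0,"grip":1}
    - {"x":-59.6,"y":-1.2,"z":-15.3,"ax":0,"ay":0.16,"az":0,"grip":1}

```text
time_s: 18.12
eef_pos: [0.5403, -0.2136, 0.1601]
eef_rot: [-0.548, 0.551, 0.449, -0.441]
wrist_force: [-0.4, 0.5, -0.5]
opening: 0.114
```

```bash
python3 look.py w11 long_tray; python3 - <<'E'
import cv2
im=cv2.imread('pics/w11.png'); cv2.imwrite('pics/w11b.png',cv2.resize(im[150:300,180:380],None,fx=4,fy=4,interpolation=cv2.INTER_CUBIC))
E
```

```text
long_tray reg [277. 275.  55. 177.] 0.58 [ 0.5593 -0.2343] [0.016 0.067] 166.5
```

View pics/w11.png

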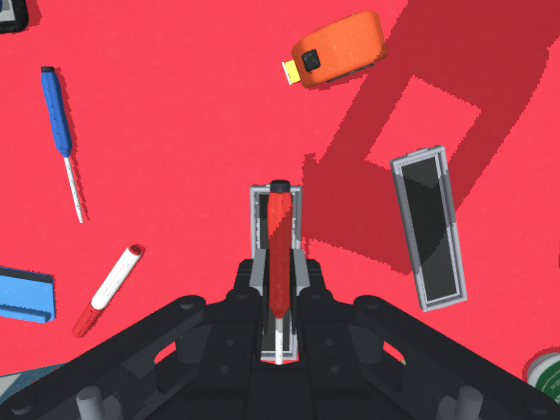

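View pics/w11b.png

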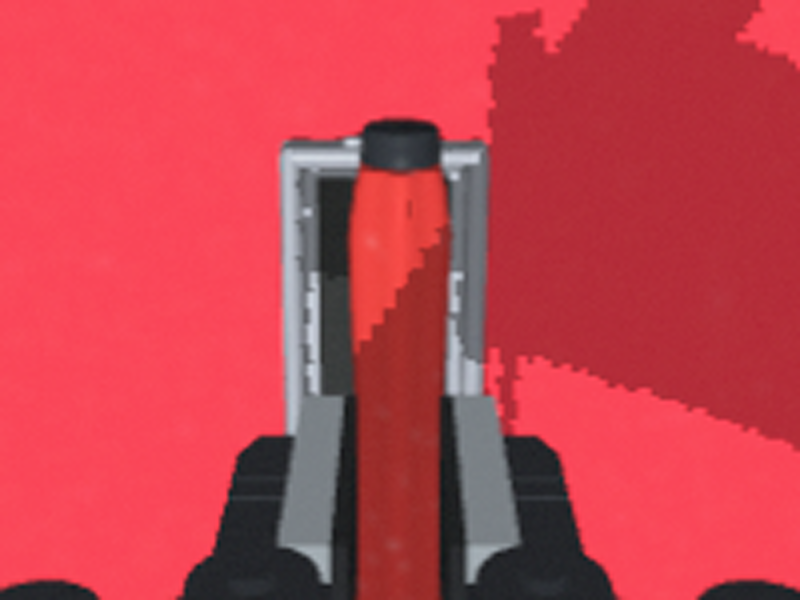

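```bash
python3 - <<'E'
from h import *
p=saved('w11')
X=onplane(p,[[250.5,186.3],[302,186.3],[263,360],[298,360]],.01)[:,:2]
m=X[:2].mean(0);f=X[2:].mean(0);d=f-m
a=np.radians(-12); print(X.round(4),'near',m,'far',f,np.linalg.norm(d),np.degrees(np.arctan2(d[1],d[0])), 'c',m+.094*np.array([np.cos(a),np.sin(a)]))
e=X[1]-X[0];print(np.linalg.norm(e),np.degrees(np.arctan2(*e[::-1])))
a=np.radians(-12);c=np.array([.6215,-.2345]); u=np.array([np.cos(a),np.sin(a)])
g=c-.032*u; print(g); go([*g,.0362],78)
E
```

```text
[[ 0.5265 -0.2344]
 [ 0.5357 -0.191 ]
 [ 0.7111 -0.2656]
 [ 0.7189 -0.2298]] near [ 0.53109084 -0.21269806] far [ 0.71501966 -0.24767555] 0.18722509176540506 -10.767292467891608 c [ 0.62303672 -0.23224176]
0.04430139789850006 77.93601912533352
[ 0.59019928 -0.22784683]
opt 0 shift cm [-0.95 12.34 -5.27] rotvec [0.007 0.005 0.01 ] q [-0.58  0.29  1.68  0.01  1.16 -1.95] t 18.27
opt 180 shift cm [-0.95 12.34 -5.27] rotvec [ 0.015 -3.137 -0.012] q [-0.58  0.29  1.68  0.01  1.16 -1.95] t 18.27
```

Request:
apply_moves:
  increments:
    - {"x":-0.4,"y":2,"z":-3,"ax":0.007,"ay":0.005,"az":0.01,"grip":1}
    - {"x":-0.75,"y":6,"z":-5.3,"ax":0.007,"ay":0.005,"az":0.01,"grip":1}
    - {"x":-0.75,"y":9.5,"z":-5.3,"ax":0.007,"ay":0.005,"az":0.01,"grip":1}
    - {"x":-0.75,"y":11.3,"z":-5.3,"ax":0.007,"ay":0.005,"az":0.01,"grip":1}
    - {"x":-0.75,"y":11.8,"z":-5.3,"ax":0.007,"ay":0.005,"az":0.01,"grip":1}
    - {"x":-0.75,"y":11.8,"z":-5.3,"ax":0.007,"ay":0.005,"az":0.01,"grip":1}

```text
time_s: 19.02
eef_pos: [0.5913, -0.2258, 0.0427]
eef_rot: [-0.549, 0.55, 0.445, -0.445]
wrist_force: [0.2, -0.2, -0.4]
opening: 0.113
```

```bash
python3 look.py w12; python3 - <<'E'
from h import *
go([.5907,-.226,.0357],78)
s=vision.camera('side')[:,:,::-1]; cv2.imwrite('pics/s12.png',cv2.resize(s[220:320,270:410],None,fx=5,fy=5,interpolation=cv2.INTER_CUBIC))
E
```

```text
opt 0 shift cm [-0.    0.75  0.1 ] rotvec [ 0.003 -0.    -0.001] q [-0.55  0.56  1.58 -0.    1.   -1.91] t 19.07
opt 180 shift cm [-0.    0.75  0.1 ] rotvec [2.000e-03 3.141e+00 4.000e-03] q [-0.55  0.56  1.58 -0.    1.   -1.91] t 19.07
```

View pics/w12.png

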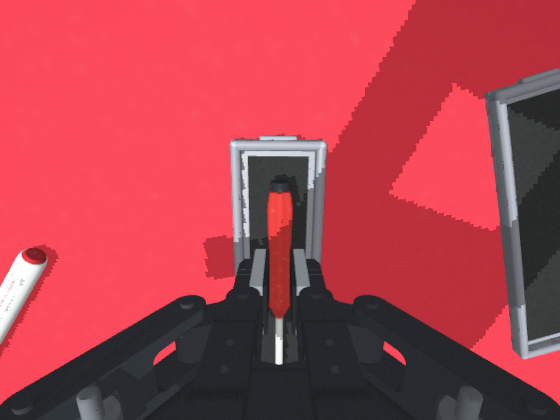

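View pics/s12.png

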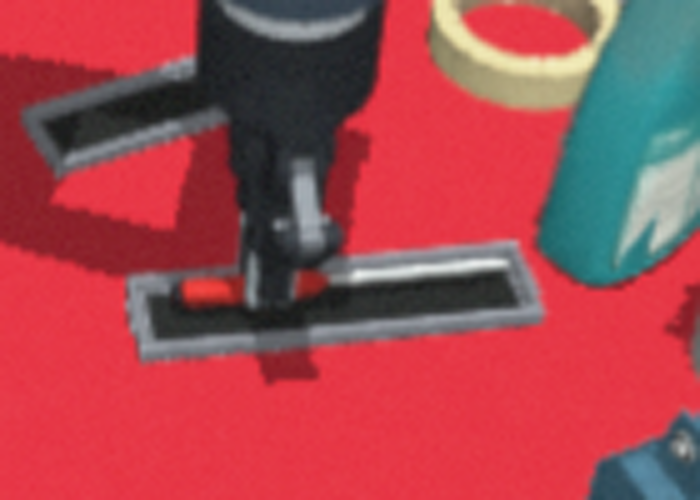

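```bash
python3 - <<'E'
from h import *
p=saved('w12');o,P,R=pose()
for uv,z in (([280,182],.022),([280,155],.010),([280,151],.010),([278.5,363],.019)):
    X=onplane(p,uv,z)[0]; print((R.T@(X-P)*100).round(2))
E
```

```text
[0.13 2.12 4.45]
[0.13 3.32 5.47]
[0.13 3.32 5.66]
[ 0.07  2.45 -5.79]
```

Request:
apply_moves:
  increments:
    - {"x":0,"y":0.4,"z":0.2,"ax":0,"ay":0,"az":0,"grip":1}
    - {"x":0,"y":0.75,"z":0.2,"ax":0,"ay":0,"az":0,"grip":1}
    - {"x":0,"y":0.75,"z":0.2,"ax":0,"ay":0,"az":0,"grip":0.8}
    - {"x":0,"y":0.75,"z":0.2,"ax":0,"ay":0,"az":0,"grip":0.75}
    - {"x":0,"y":0.75,"z":0.2,"ax":0,"ay":0,"az":0,"grip":0.7}
    - {"x":0,"y":-1,"z":0.2,"ax":0,"ay":0,"az":0,"grip":0.6}
    - {"x":0,"y":-5,"z":0.2,"ax":0,"ay":0,"az":0,"grip":0.5}
    - {"x":0,"y":-9,"z":0.2,"ax":0,"ay":0,"az":0,"grip":0.4}
    - {"x":0,"y":-12,"z":0.2,"ax":0,"ay":0,"az":0,"grip":0.4}

```text
time_s: 20.25
eef_pos: [0.5903, -0.2262, 0.167]
eef_rot: [-0.547, 0.552, 0.446, -0.444]
wrist_force: [-0.3, 0.7, -0.3]
opening: 0.605
```

```bash
python3 look.py w13 short_driver_mid; python3 - <<'E'
from h import *
go([.41,-.37,.19],80)
s=vision.camera('side')[:,:,::-1]; cv2.imwrite('pics/s13.png',cv2.resize(s[220:320,270:410],None,fx=5,fy=5,interpolation=cv2.INTER_CUBIC))
E
```

```text
short_driver_mid reg [ 60.  83.  39. 162.] 0.85 [ 0.4626 -0.3825] [0.016 0.132] 171.1
short_driver_mid  pt [65.6, 90.3] 0.94 [ 0.4652 -0.3823  0.0065]
opt 0 shift cm [-17.8   -2.38  14.7 ] rotvec [ 0.008 -0.035 -0.003] q [-0.55  0.39  1.54 -0.    1.21 -1.91] t 20.4
opt 180 shift cm [-17.8   -2.38  14.7 ] rotvec [0.005 3.106 0.013] q [-0.55  0.39  1.54 -0.    1.21 -1.91] t 20.4
```

View pics/w13.png

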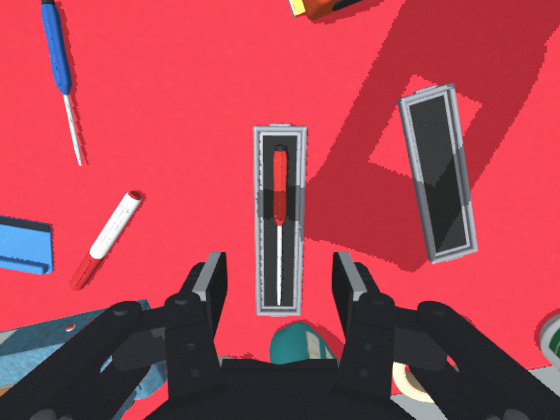

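View pics/s13.png

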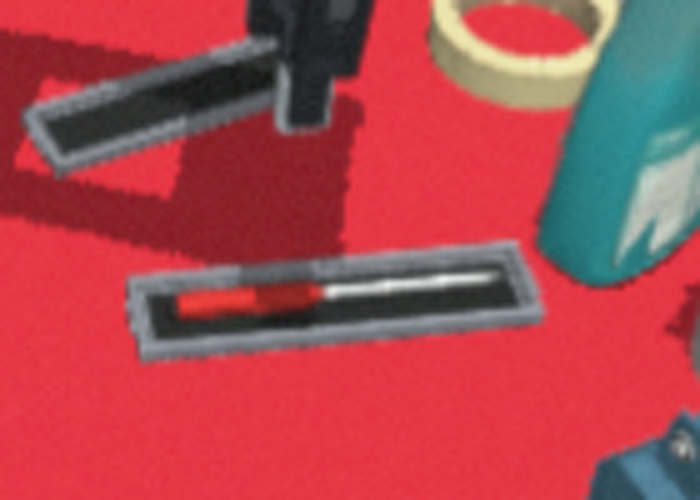

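Request:
apply_moves:
  increments:
    - {"x":-4.5,"y":-0.6,"z":3.7,"ax":0.008,"ay":-0.01,"az":0,"grip":0.3}
    - {"x":-9.0,"y":-1.2,"z":7.4,"ax":0.008,"ay":-0.02,"az":0,"grip":0.3}
    - {"x":-13.5,"y":-1.8,"z":11.1,"ax":0.008,"ay":-0.03,"az":0,"grip":0.3}
    - {"x":-17.8,"y":-2.4,"z":14.7,"ax":0.008,"ay":-0.03,"az":0,"grip":0.3}
    - {"x":-17.8,"y":-2.4,"z":14.7,"ax":0.008,"ay":-0.03,"az":0,"grip":0.3}
    - {"x":-17.8,"y":-2.4,"z":14.7,"ax":0.008,"ay":-0.03,"az":0,"grip":0.3}

```text
time_s: 21.2
eef_pos: [0.4087, -0.3687, 0.1872]
eef_rot: [0.544, -0.542, -0.452, 0.454]
wrist_force: [-0.0, -0.7, -0.1]
opening: 0.698
```

```bash
python3 look.py w14 short_driver_mid; python3 - <<'E'
from h import *
X=onplane(saved('w13'),[[400,99],[454,84],[434,262],[477,250]],.01)[:,:2]
d=(X[2]+X[3]-X[0]-X[1])/2; print(X.mean(0),np.linalg.norm(d),np.degrees(np.arctan2(d[1],d[0])),np.linalg.norm(X[0]-X[1]))
E
```

```text
short_driver_mid reg [274. 238.   9. 120.] 0.93 [ 0.4606 -0.3826] [0.011 0.131] 169.7
short_driver_mid  pt [276.6, 244.3] 0.88 [ 0.4638 -0.3811  0.0065]
[ 0.60685798 -0.08171973] 0.15585134043935 5.966747452381873 0.04495950364371953
```

View pics/w14.png

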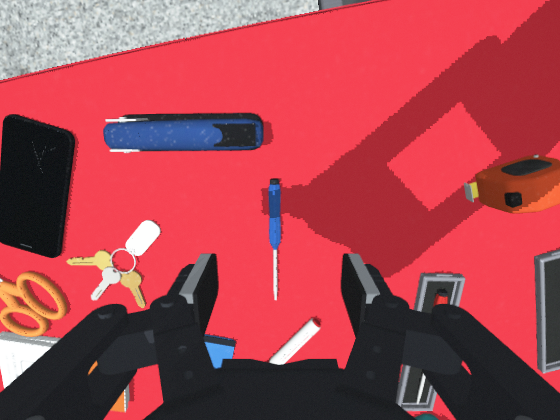

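```bash
python3 - <<'E'
from h import *
print(tri([saved('w13'),saved('w14')],[[65.6,90.3],[276.6,244.3]]))
go([.435,-.378,.0295],79.7)
E
```

```text
(array([ 0.46464669, -0.3817965 ,  0.00603519]), [np.float64(0.0008709932552776094), np.float64(0.0008709932552777017)])
opt 0 shift cm [-0.51 15.8  -2.72] rotvec [-0.004  0.002 -0.001] q [-0.95  0.2   1.73 -0.    1.21 -2.34] t 21.35
opt 180 shift cm [-0.51 15.8  -2.72] rotvec [-2.00e-03 -3.14e+00  6.00e-03] q [-0.95  0.2   1.73 -0.    1.21 -2.34] t 21.35
```

Request:
apply_moves:
  increments:
    - {"x":-0.3,"y":5,"z":-1.4,"ax":0,"ay":0,"az":0,"grip":0.4}
    - {"x":-0.5,"y":10,"z":-2.7,"ax":0,"ay":0,"az":0,"grip":0.5}
    - {"x":-0.5,"y":14,"z":-2.7,"ax":0,"ay":0,"az":0,"grip":0.5}
    - {"x":-0.5,"y":15.4,"z":-2.7,"ax":0,"ay":0,"az":0,"grip":0.5}
    - {"x":-0.5,"y":15.8,"z":-2.7,"ax":0,"ay":0,"az":0,"grip":0.5}
    - {"x":-0.5,"y":15.8,"z":-2.7,"ax":0,"ay":0,"az":0,"grip":1}
    - {"x":-0.5,"y":15.8,"z":-2.7,"ax":0,"ay":0,"az":0,"grip":1}
    - {"x":-0.5,"y":15.8,"z":-2.7,"ax":0,"ay":0,"az":0,"grip":1}
    - {"x":-0.5,"y":15.8,"z":-2.7,"ax":0,"ay":0,"az":0,"grip":1}
    - {"x":-0.5,"y":14.8,"z":-2.7,"ax":0,"ay":0,"az":0,"grip":1}
    - {"x":-0.5,"y":10,"z":-2.7,"ax":0,"ay":0,"az":0,"grip":1}
    - {"x":-0.5,"y":3,"z":-2.7,"ax":0,"ay":0,"az":0,"grip":1}

```text
time_s: 22.85
eef_pos: [0.4343, -0.3769, 0.1504]
eef_rot: [0.544, -0.54, -0.452, 0.455]
wrist_force: [0.4, -1.4, -0.6]
opening: 0.111
```

```bash
python3 look.py w15; python3 - <<'E'
from h import *
im=cv2.imread('pics/top0.png'); cv2.imwrite('pics/c15.png',cv2.resize(im[148:218,278:348],None,fx=8,fy=8,interpolation=cv2.INTER_CUBIC))
go([.53,-.09,.16],96)
E
```

```text
opt 0 shift cm [30.28 -0.16 -3.91] rotvec [ 0.004 -0.282 -0.01 ] q [-0.92  0.29  1.68 -0.    1.16 -2.31] t 22.9
opt 180 shift cm [30.28 -0.16 -3.91] rotvec [0.014 2.859 0.005] q [-0.92  0.29  1.68 -0.    1.16 -2.31] t 22.9
```

View pics/w15.png

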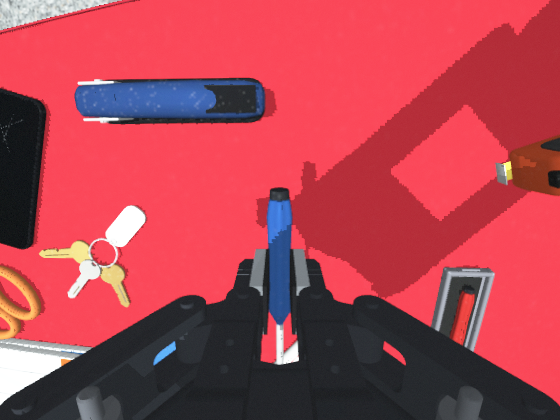

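View pics/c15.png

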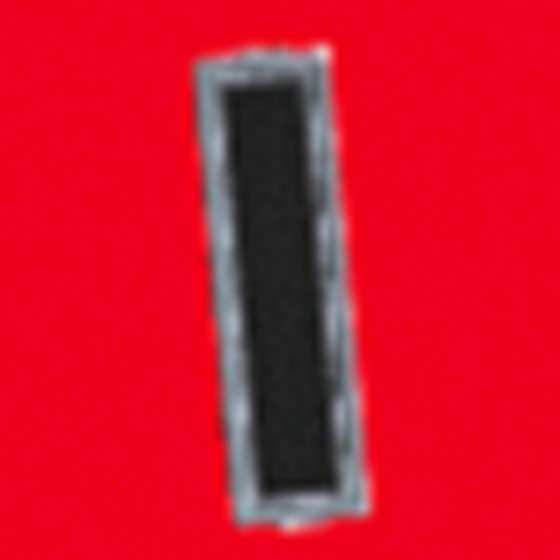

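Request:
apply_moves:
  increments:
    - {"x":5.0,"y":-0.2,"z":-0.7,"ax":0,"ay":-0.05,"az":0,"grip":1}
    - {"x":10.0,"y":-0.2,"z":-1.3,"ax":0,"ay":-0.1,"az":0,"grip":1}
    - {"x":15.0,"y":-0.2,"z":-2.0,"ax":0,"ay":-0.15,"az":-0.01,"grip":1}
    - {"x":20.0,"y":-0.2,"z":-2.6,"ax":0,"ay":-0.2,"az":-0.01,"grip":1}
    - {"x":25.0,"y":-0.2,"z":-3.3,"ax":0,"ay":-0.25,"az":-0.01,"grip":1}
    - {"x":30.3,"y":-0.2,"z":-3.9,"ax":0,"ay":-0.28,"az":-0.01,"grip":1}
    - {"x":30.3,"y":-0.2,"z":-3.9,"ax":0,"ay":-0.28,"az":-0.01,"grip":1}

```text
time_s: 23.78
eef_pos: [0.5304, -0.0865, 0.1608]
eef_rot: [-0.471, 0.473, 0.527, -0.525]
wrist_force: [-0.1, -0.3, 0.1]
opening: 0.119
```

```bash
python3 look.py w16; python3 - <<'E'
from h import *
X=onplane(par('top'),np.array([[195,58],[328,48],[236,522],[368,513]])/8+[278,148],.01)[:,:2]
d=(X[0]+X[1]-X[2]-X[3])/2; print(X.mean(0),np.linalg.norm(d),np.degrees(np.arctan2(d[1],d[0])),np.linalg.norm(X[0]-X[1]))
im=cv2.imread('pics/w16.png'); cv2.imwrite('pics/w16b.png',cv2.resize(im[150:300,180:380],None,fx=4,fy=4,interpolation=cv2.INTER_CUBIC))
E
```

```text
[ 0.60675541 -0.08256601] 0.1593401397565916 5.397660760455125 0.04567795155975702
```

View pics/w16.png

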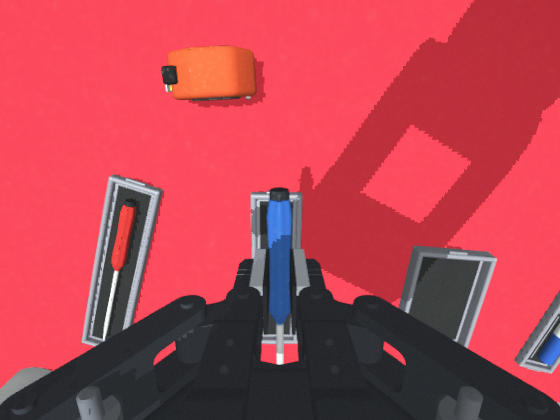

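View pics/w16b.png

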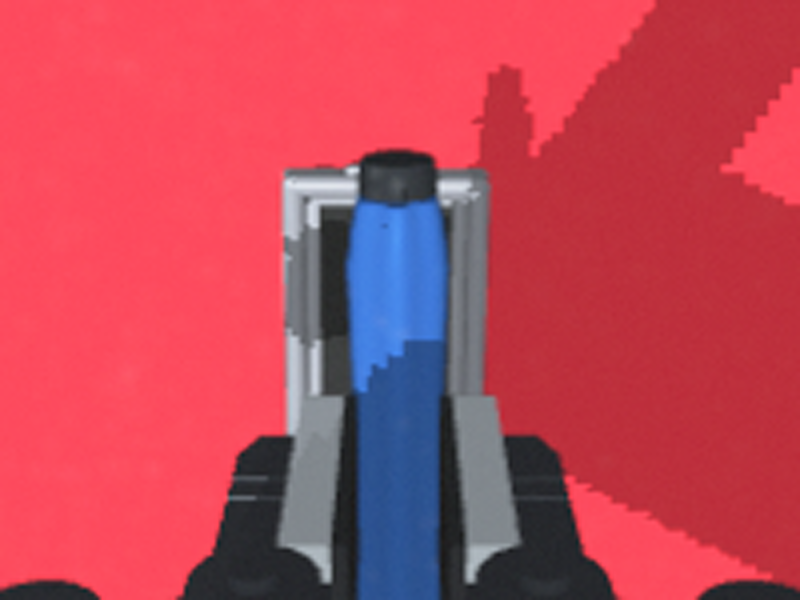

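```bash
python3 - <<'E'
from h import *
p=saved('w16');o,P,R=pose()
X=onplane(p,[[250.75,193],[302.5,193],[263,343.5],[297,343.5]],.01)[:,:2]
m=X[:2].mean(0);f=X[2:].mean(0);d=f-m;print(m,f,np.linalg.norm(d),np.degrees(np.arctan2(d[1],d[0])),'c',(m+f)/2)
H=onplane(p,[279.5,189],.139)[0]; hz=(R.T@(H-P))[2]; print('handle end tool z',hz)
a=np.radians(5.8);u=np.array([np.cos(a),np.sin(a)])
for off in (.026,.066-hz):
    g=np.array([.607,-.0815])-off*u; print(off,g); go([*g,.0357],95.8)
E
```

```text
[ 0.52693311 -0.08864596] [ 0.68512881 -0.06840642] 0.15948516112984948 7.2908067515194634 c [ 0.60603096 -0.07852619]
handle end tool z 0.03992719211274003
0.026 [ 0.5811331  -0.08412746]
opt 0 shift cm [-0.1  12.54 -5.05] rotvec [ 0.004  0.004 -0.001] q [-0.39  0.2   1.79  0.    1.15 -2.06] t 23.82
opt 180 shift cm [-0.1  12.54 -5.05] rotvec [-1.000e-03 -3.137e+00 -7.000e-03] q [-0.39  0.2   1.79  0.    1.15 -2.06] t 23.82
0.02607280788725997 [ 0.58106067 -0.08413482]
opt 0 shift cm [-0.1  12.54 -5.05] rotvec [ 0.004  0.004 -0.001] q [-0.39  0.2   1.79  0.    1.15 -2.06] t 23.82
opt 180 shift cm [-0.1  12.54 -5.05] rotvec [-1.000e-03 -3.137e+00 -7.000e-03] q [-0.39  0.2   1.79  0.    1.15 -2.06] t 23.82
```

Consistent. Next I'll lower the driver to a hover and check it.

Request:
apply_moves:
  increments:
    - {"x":0,"y":2,"z":-3,"ax":0,"ay":0,"az":0,"grip":1}
    - {"x":0,"y":6,"z":-5.0,"ax":0,"ay":0,"az":0,"grip":1}
    - {"x":0,"y":9.5,"z":-5.0,"ax":0,"ay":0,"az":0,"grip":1}
    - {"x":0,"y":11.5,"z":-5.0,"ax":0,"ay":0,"az":0,"grip":1}
    - {"x":0,"y":11.9,"z":-5.0,"ax":0,"ay":0,"az":0,"grip":1}
    - {"x":0,"y":11.9,"z":-5.0,"ax":0,"ay":0,"az":0,"grip":1}

```text
time_s: 24.58
eef_pos: [0.5809, -0.0839, 0.043]
eef_rot: [-0.471, 0.475, 0.527, -0.524]
wrist_force: [0.3, 1.1, 0.1]
opening: 0.109
```

```bash
python3 look.py w17; python3 - <<'E'
from h import *
go([.581,-.0835,.0357],95.8)
s=vision.camera('side')[:,:,::-1]; cv2.imwrite('pics/s17.png',cv2.resize(s[190:290,240:380],None,fx=5,fy=5,interpolation=cv2.INTER_CUBIC))
E
```

```text
opt 0 shift cm [0.04 0.78 0.04] rotvec [ 0.006  0.004 -0.002] q [-0.35  0.48  1.71  0.    0.95 -2.02] t 24.62
opt 180 shift cm [0.04 0.78 0.04] rotvec [-3.000e-03 -3.138e+00 -1.000e-02] q [-0.35  0.48  1.71  0.    0.95 -2.02] t 24.62
```

View pics/w17.png

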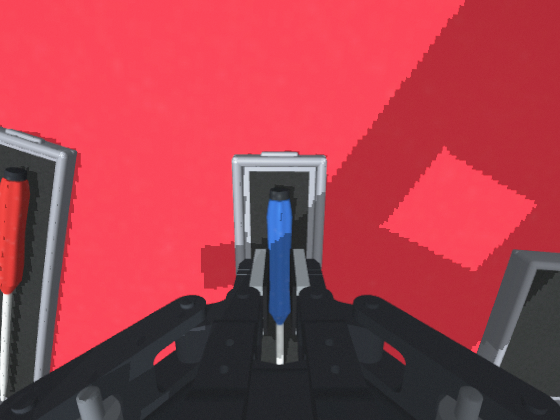

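View pics/s17.png

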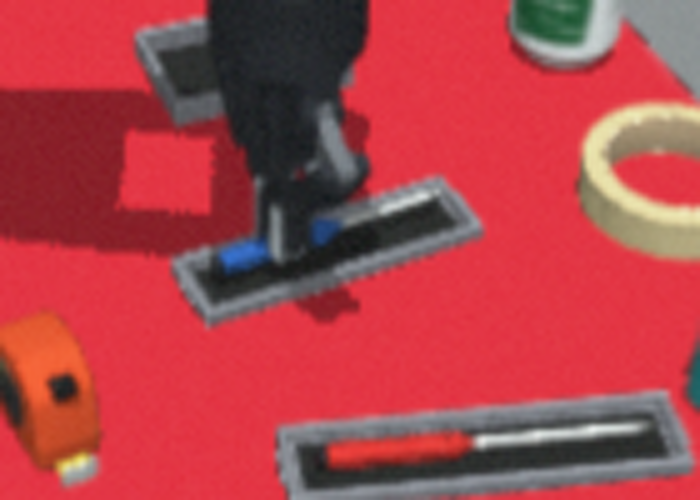

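Request:
apply_moves:
  increments:
    - {"x":0,"y":0.4,"z":0,"ax":0,"ay":0,"az":0,"grip":1}
    - {"x":0,"y":0.75,"z":0,"ax":0,"ay":0,"az":0,"grip":1}
    - {"x":0,"y":0.75,"z":0,"ax":0,"ay":0,"az":0,"grip":0.8}
    - {"x":0,"y":0.75,"z":0,"ax":0,"ay":0,"az":0,"grip":0.75}
    - {"x":0,"y":0.75,"z":0,"ax":0,"ay":0,"az":0,"grip":0.7}
    - {"x":0,"y":-1,"z":0,"ax":0,"ay":0,"az":0,"grip":0.6}
    - {"x":0,"y":-5,"z":0,"ax":0,"ay":0,"az":0,"grip":0.4}
    - {"x":0,"y":-9,"z":0,"ax":0,"ay":0,"az":0,"grip":0.2}
    - {"x":0,"y":-13,"z":0,"ax":0,"ay":0,"az":0,"grip":0}

```text
time_s: 25.8
eef_pos: [0.5807, -0.0836, 0.1764]
eef_rot: [-0.47, 0.476, 0.527, -0.524]
wrist_force: [0.6, -0.2, 0.6]
opening: 0.975
```

```bash
python3 look.py w18 tape_measure_mid square_tray; python3 - <<'E'
from h import *
go([.41,-.14,.24],15); go([.41,-.14,.24],-165)
E
```

```text
tape_measure_mid reg [214.  18.  96.  33.] 0.81 [ 0.4476 -0.1466] [0.024 0.069] 95.5
tape_measure_mid  pt [214.3, 2.9] 0.95 [ 0.4377 -0.1468  0.028 ]
tape_measure_mid  pt [282.5, 217.4] 0.74 [ 0.5988 -0.0786  0.028 ]
square_tray reg [449. 247. 103. 114.] 0.9 [0.6185 0.0806] [0.083 0.114] 0.4
square_tray  pt [438.5, 246.5] 0.83 [0.623  0.0832 0.    ]
opt 0 shift cm [-3.84 -6.7  17.5 ] rotvec [0.008 1.414 0.003] q [-0.35  0.29  1.66  0.    1.19 -2.02] t 26.05
opt 180 shift cm [-3.84 -6.7  17.5 ] rotvec [ 0.003 -1.727 -0.008] q [-0.35  0.29  1.66  0.    1.19 -2.02] t 26.05
opt 0 shift cm [-3.84 -6.7  17.5 ] rotvec [ 0.003 -1.727 -0.008] q [-0.35  0.29  1.66  0.    1.19 -2.02] t 26.05
opt 180 shift cm [-3.84 -6.7  17.5 ] rotvec [0.008 1.414 0.003] q [-0.35  0.29  1.66  0.    1.19 -2.02] t 26.05
```

View pics/w18.png

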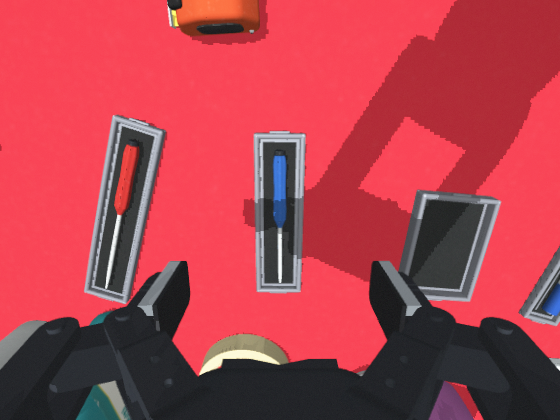

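```bash
python3 - <<'E'
from h import *
X=onplane(saved('w18'),[[418,191],[500,198],[402,297],[470,301]],.016)[:,:2]
d=(X[2]+X[3]-X[0]-X[1])/2; print(X.mean(0),np.linalg.norm(d),np.degrees(np.arctan2(d[1],d[0])),np.linalg.norm(X[0]-X[1]))
go([.44,-.115,.24],8)
E
```

```text
[0.61894617 0.08327612] 0.11020780074463309 3.744466666365887 0.07779772567312856
opt 0 shift cm [-1.67 -6.68 14.25] rotvec [0.008 1.537 0.004] q [-0.35  0.29  1.66  0.    1.19 -2.02] t 26.05
opt 180 shift cm [-1.67 -6.68 14.25] rotvec [ 0.004 -1.605 -0.008] q [-0.35  0.29  1.66  0.    1.19 -2.02] t 26.05
```

Request:
apply_moves:
  increments:
    - {"x":-0.2,"y":-1,"z":1.6,"ax":0,"ay":0.17,"az":0,"grip":0}
    - {"x":-0.4,"y":-2,"z":3.2,"ax":0,"ay":0.34,"az":0,"grip":0}
    - {"x":-0.6,"y":-3,"z":4.8,"ax":0,"ay":0.51,"az":0,"grip":0}
    - {"x":-0.8,"y":-4,"z":6.4,"ax":0,"ay":0.68,"az":0,"grip":0}
    - {"x":-1.0,"y":-5,"z":8.0,"ax":0,"ay":0.85,"az":0,"grip":0}
    - {"x":-1.2,"y":-6,"z":9.6,"ax":0,"ay":1.02,"az":0,"grip":0}
    - {"x":-1.4,"y":-6.5,"z":11.2,"ax":0,"ay":1.19,"az":0,"grip":0}
    - {"x":-1.6,"y":-6.5,"z":12.8,"ax":0.005,"ay":1.36,"az":0,"grip":0}
    - {"x":-1.7,"y":-6.5,"z":14.2,"ax":0.008,"ay":1.53,"az":0,"grip":0}
    - {"x":-1.7,"y":-6.5,"z":14.2,"ax":0.008,"ay":1.53,"az":0,"grip":0}
    - {"x":-1.7,"y":-6.5,"z":14.2,"ax":0.008,"ay":1.53,"az":0,"grip":0}

```text
time_s: 27.42
eef_pos: [0.4406, -0.1151, 0.2377]
eef_rot: [0.706, -0.704, -0.053, 0.052]
wrist_force: [0.6, -0.1, -0.1]
opening: 0.999
```

```bash
python3 look.py w19 tape_measure_mid
```

```text
tape_measure_mid reg [271. 211.  34.  63.] 0.93 [ 0.4384 -0.1474] [0.036 0.073] 99.1
tape_measure_mid  pt [270.1, 212.9] 0.9 [ 0.436  -0.1487  0.028 ]
```

View pics/w19.png

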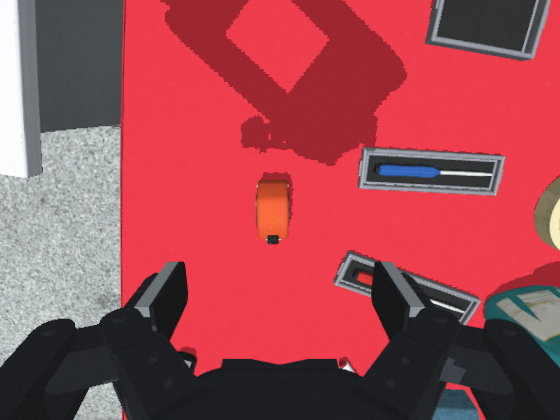

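```bash
python3 - <<'E'
from h import *
im=cv2.imread('pics/w19.png'); cv2.imwrite('pics/c19.png',cv2.resize(im[165:255,225:315],None,fx=7,fy=7,interpolation=cv2.INTER_CUBIC))
print(tri([saved('w18'),saved('w19')],[[214.3,2.9],[270.1,212.9]]),tri([saved('w16'),saved('w19')],[[213,72],[270.1,212.9]]))
go([.4375,-.147,.040],9)
E
```

```text
(array([ 0.43653573, -0.14841287,  0.02549302]), [np.float64(0.0011912346422929781), np.float64(0.0011912346422929855)]) (array([ 0.43658321, -0.14188633,  0.0463784 ]), [np.float64(0.001190143957220783), np.float64(0.00119014395722081)])
opt 0 shift cm [-0.84 19.79 -3.16] rotvec [-0.003 -0.009  0.002] q [-0.52 -0.08  1.92  0.    1.3  -0.67] t 27.57
opt 180 shift cm [-0.84 19.79 -3.16] rotvec [-3.000e-03  3.133e+00 -4.000e-03] q [-0.52 -0.08  1.92  0.    1.3  -0.67] t 27.57
```

View pics/c19.png

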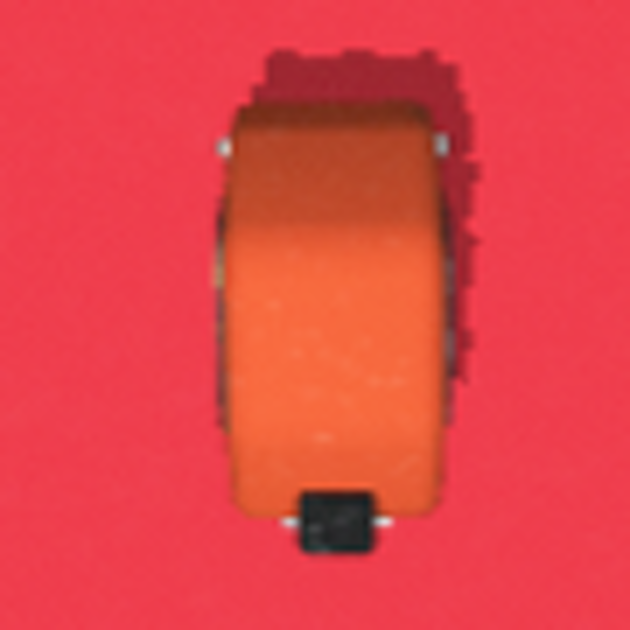

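Request:
apply_moves:
  increments:
    - {"x":-0.4,"y":3,"z":-1.6,"ax":0,"ay":0,"az":0,"grip":0}
    - {"x":-0.85,"y":8,"z":-3.2,"ax":0,"ay":0,"az":0,"grip":0}
    - {"x":-0.85,"y":13,"z":-3.2,"ax":0,"ay":0,"az":0,"grip":0}
    - {"x":-0.85,"y":17,"z":-3.2,"ax":0,"ay":0,"az":0,"grip":0}
    - {"x":-0.85,"y":19.3,"z":-3.2,"ax":0,"ay":0,"az":0,"grip":0}
    - {"x":-0.85,"y":19.8,"z":-3.2,"ax":0,"ay":0,"az":0,"grip":0}
    - {"x":-0.85,"y":19.8,"z":-3.2,"ax":0,"ay":0,"az":0,"grip":0}

```text
time_s: 28.45
eef_pos: [0.4379, -0.1475, 0.0402]
eef_rot: [0.706, -0.704, -0.053, 0.052]
wrist_force: [0.2, 0.1, 0.4]
opening: 1.0
```

```bash
python3 look.py w20
```

View pics/w20.png

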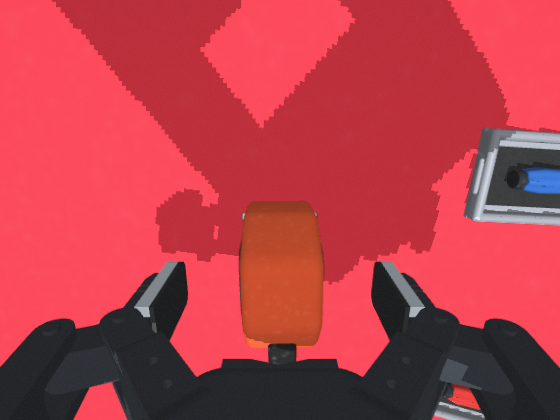

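Request:
apply_moves:
  increments:
    - {"x":0,"y":0,"z":0,"ax":0,"ay":0,"az":0,"grip":1}
    - {"x":0,"y":0,"z":0,"ax":0,"ay":0,"az":0,"grip":1}
    - {"x":0,"y":0,"z":0,"ax":0,"ay":0,"az":0,"grip":1}
    - {"x":0,"y":0,"z":0,"ax":0,"ay":0,"az":0,"grip":1}
    - {"x":0,"y":0,"z":0,"ax":0,"ay":0,"az":0,"grip":1}
    - {"x":0,"y":0,"z":0,"ax":0,"ay":0,"az":0,"grip":1}
    - {"x":0,"y":-1,"z":0,"ax":0,"ay":0,"az":0,"grip":1}
    - {"x":0,"y":-5,"z":0,"ax":0,"ay":0,"az":0,"grip":1}
    - {"x":0,"y":-10,"z":0,"ax":0,"ay":0,"az":0,"grip":1}
    - {"x":0,"y":-12,"z":0,"ax":0,"ay":0,"az":0,"grip":1}

```text
time_s: 29.75
eef_pos: [0.4391, -0.1488, 0.1641]
eef_rot: [-0.705, 0.705, 0.055, -0.05]
wrist_force: [-0.9, 0.5, -2.3]
opening: 0.361
```

```bash
python3 look.py w21; python3 -c "
from h import *
im=cv2.imread('pics/top0.png'); cv2.imwrite('pics/c21.png',cv2.resize(im[148:208,222:282],None,fx=8,fy=8,interpolation=cv2.INTER_CUBIC))
go([.57,.085,.17],92)"
```

```text
opt 0 shift cm [16.35 -0.36 21.23] rotvec [ 0.008 -1.457  0.005] q [-0.59  0.03  1.97  0.    1.13 -0.74] t 29.8
opt 180 shift cm [16.35 -0.36 21.23] rotvec [-0.005  1.685  0.008] q [-0.59  0.03  1.97  0.    1.13 -0.74] t 29.8
```

View pics/w21.png

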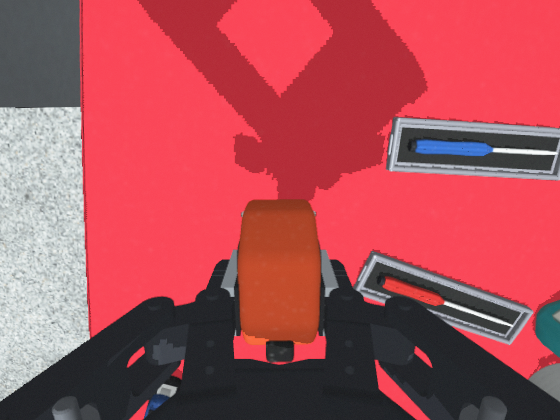

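View pics/c21.png

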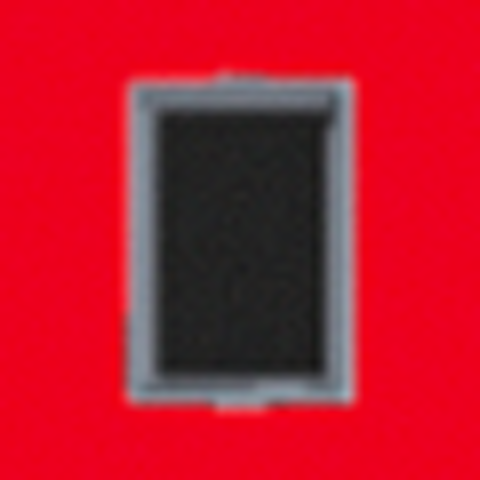

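Request:
apply_moves:
  increments:
    - {"x":1.8,"y":-0.2,"z":2.4,"ax":0,"ay":-0.16,"az":0,"grip":1}
    - {"x":3.6,"y":-0.4,"z":4.7,"ax":0,"ay":-0.32,"az":0,"grip":1}
    - {"x":5.4,"y":-0.4,"z":7.1,"ax":0,"ay":-0.48,"az":0,"grip":1}
    - {"x":7.2,"y":-0.4,"z":9.4,"ax":0,"ay":-0.64,"az":0,"grip":1}
    - {"x":9.1,"y":-0.4,"z":11.8,"ax":0,"ay":-0.8,"az":0,"grip":1}
    - {"x":10.9,"y":-0.4,"z":14.1,"ax":0,"ay":-0.96,"az":0,"grip":1}
    - {"x":12.7,"y":-0.4,"z":16.5,"ax":0,"ay":-1.12,"az":0,"grip":1}
    - {"x":14.5,"y":-0.4,"z":18.8,"ax":0,"ay":-1.28,"az":0,"grip":1}
    - {"x":16.3,"y":-0.4,"z":21.2,"ax":0,"ay":-1.45,"az":0,"grip":1}
    - {"x":16.3,"y":-0.4,"z":21.2,"ax":0,"ay":-1.45,"az":0,"grip":1}
    - {"x":16.3,"y":-0.4,"z":21.2,"ax":0,"ay":-1.45,"az":0,"grip":1}

```text
time_s: 31.18
eef_pos: [0.5688, 0.0845, 0.1695]
eef_rot: [-0.491, 0.495, 0.508, -0.505]
wrist_force: [-0.3, 0.7, -2.9]
opening: 0.362
```

```bash
python3 look.py w22; python3 -c "
from h import *
X=onplane(par('top'),[[238.25,157.75],[266.5,158],[238,198.5],[266.5,198.6]],.016)[:,:2]
d=(X[0]+X[1]-X[2]-X[3])/2; print(X.mean(0),np.linalg.norm(d),np.degrees(np.arctan2(d[1],d[0])),np.linalg.norm(X[0]-X[1]))
im=cv2.imread('pics/w22.png'); cv2.imwrite('pics/w22b.png',cv2.resize(im[150:350,180:380],None,fx=3,fy=3,interpolation=cv2.INTER_CUBIC))
"
```

```text
[0.61906781 0.08329392] 0.11088788758811628 0.6732834354394494 0.0769880462632342
```

View pics/w22.png

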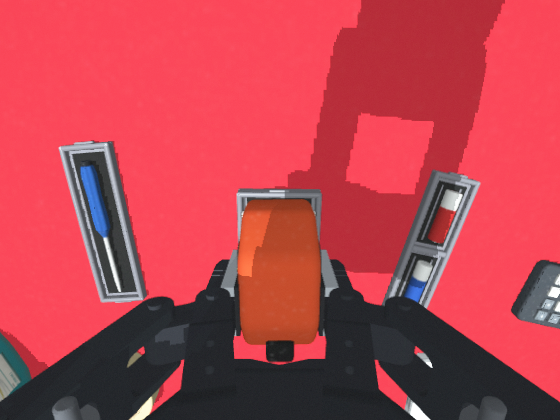

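View pics/w22b.png

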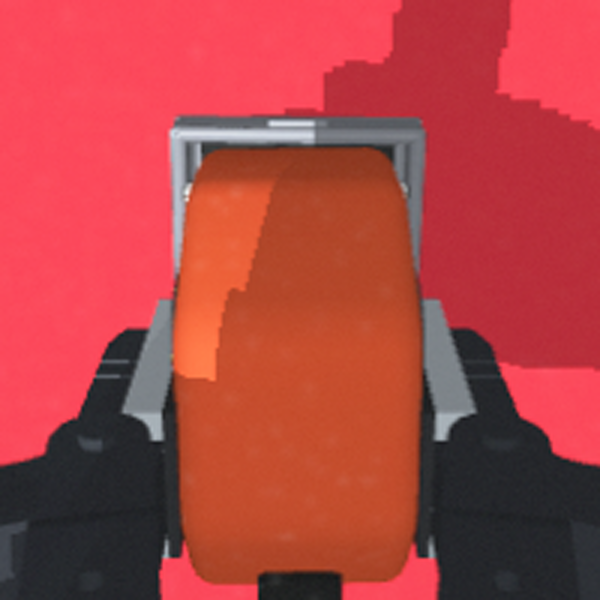

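```bash
python3 - <<'E'
from h import *
p=saved('w22');o,P,R=pose()
X=onplane(p,[[236.7,191],[322.3,190.7]],.016)[:,:2]; e=X[1]-X[0]; print(X,np.linalg.norm(e),np.degrees(np.arctan2(e[1],e[0])))
a=np.arctan2(e[1],e[0])-np.pi/2; print('c',X.mean(0)+.055*np.array([np.cos(a),np.sin(a)]))
for uv,z in (([279,203],.165),([280,341],.17)): print((R.T@(onplane(p,uv,z)[0]-P)*100).round(2))
go([.6195,.0832,.045],91.3)
E
```

```text
[[0.56532108 0.04735663]
 [0.56293911 0.12227894]] 0.07496016691016345 91.82095909040444
c [0.61910232 0.08656549]
[0.08 0.44 3.91]
[ 0.13 -0.01 -2.34]
opt 0 shift cm [-0.21 12.51 -4.97] rotvec [ 0.007  0.004 -0.002] q [-0.06  0.27  1.69 -0.    1.18 -1.66] t 31.23
opt 180 shift cm [-0.21 12.51 -4.97] rotvec [-3.000e-03 -3.138e+00 -1.100e-02] q [-0.06  0.27  1.69 -0.    1.18 -1.66] t 31.23
```

Request:
apply_moves:
  increments:
    - {"x":0,"y":1,"z":-3,"ax":0.005,"ay":0,"az":0,"grip":1}
    - {"x":-0.1,"y":5,"z":-5.1,"ax":0.007,"ay":0,"az":0,"grip":1}
    - {"x":-0.1,"y":8.5,"z":-5.1,"ax":0.007,"ay":0,"az":0,"grip":1}
    - {"x":-0.1,"y":10.3,"z":-5.1,"ax":0.007,"ay":0,"az":0,"grip":1}
    - {"x":-0.1,"y":10.8,"z":-5.1,"ax":0.007,"ay":0,"az":0,"grip":1}
    - {"x":-0.1,"y":10.8,"z":-5.1,"ax":0.007,"ay":0,"az":0,"grip":1}

```text
time_s: 31.98
eef_pos: [0.6211, 0.0841, 0.063]
eef_rot: [0.493, -0.494, -0.506, 0.507]
wrist_force: [0.3, 1.1, -1.5]
opening: 0.365
```

```bash
python3 look.py w23; python3 - <<'E'
from h import *
go([.6215,.0845,.0445],91.3)
s=vision.camera('side')[:,:,::-1]; cv2.imwrite('pics/s23.png',cv2.resize(s[140:250,230:350],None,fx=5,fy=5,interpolation=cv2.INTER_CUBIC))
E
```

```text
opt 0 shift cm [0.03 1.9  0.  ] rotvec [ 0.002  0.004 -0.002] q [-0.05  0.52  1.59 -0.    1.03 -1.65] t 32.02
opt 180 shift cm [0.03 1.9  0.  ] rotvec [-3.000e-03 -3.138e+00 -3.000e-03] q [-0.05  0.52  1.59 -0.    1.03 -1.65] t 32.02
```

View pics/w23.png

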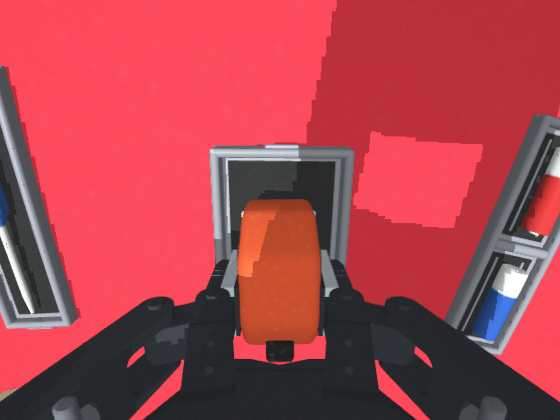

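View pics/s23.png

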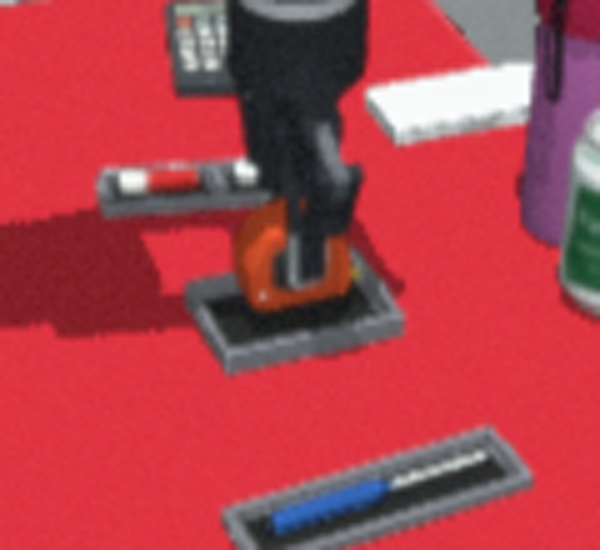

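Request:
apply_moves:
  increments:
    - {"x":0,"y":1.0,"z":0,"ax":0,"ay":0,"az":0,"grip":1}
    - {"x":0,"y":1.6,"z":0,"ax":0,"ay":0,"az":0,"grip":1}
    - {"x":0,"y":1.85,"z":0,"ax":0,"ay":0,"az":0,"grip":1}
    - {"x":0,"y":1.85,"z":0,"ax":0,"ay":0,"az":0,"grip":1}
    - {"x":0,"y":1.85,"z":0,"ax":0,"ay":0,"az":0,"grip":0.5}
    - {"x":0,"y":1.85,"z":0,"ax":0,"ay":0,"az":0,"grip":0.35}
    - {"x":0,"y":1.85,"z":0,"ax":0,"ay":0,"az":0,"grip":0.2}
    - {"x":0,"y":1.5,"z":0,"ax":0,"ay":0,"az":0,"grip":0.1}
    - {"x":0,"y":-3,"z":0,"ax":0,"ay":0,"az":0,"grip":0}
    - {"x":0,"y":-8,"z":0,"ax":0,"ay":0,"az":0,"grip":0}
    - {"x":0,"y":-14,"z":0,"ax":0,"ay":0,"az":0,"grip":0}

```text
time_s: 33.45
eef_pos: [0.6205, 0.0845, 0.2047]
eef_rot: [0.493, -0.494, -0.506, 0.507]
wrist_force: [0.5, 0.4, -0.4]
opening: 0.996
```

```bash
python3 look.py w24; python3 - <<'E'
from h import *
s=vision.camera('side')[:,:,::-1]; cv2.imwrite('pics/s24.png',cv2.resize(s[120:320,170:400],None,fx=3,fy=3,interpolation=cv2.INTER_CUBIC))
go([.35,.05,.25],90)
E
```

```text
opt 0 shift cm [-2.72 -4.18 27.59] rotvec [ 0.017  0.027 -0.003] q [-0.05  0.33  1.51 -0.    1.28 -1.65] t 33.55
opt 180 shift cm [-2.72 -4.18 27.59] rotvec [-0.005 -3.115 -0.027] q [-0.05  0.33  1.51 -0.    1.28 -1.65] t 33.55
```

View pics/w24.png

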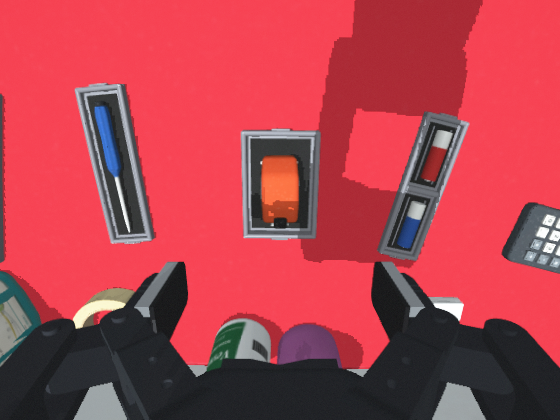

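View pics/s24.png

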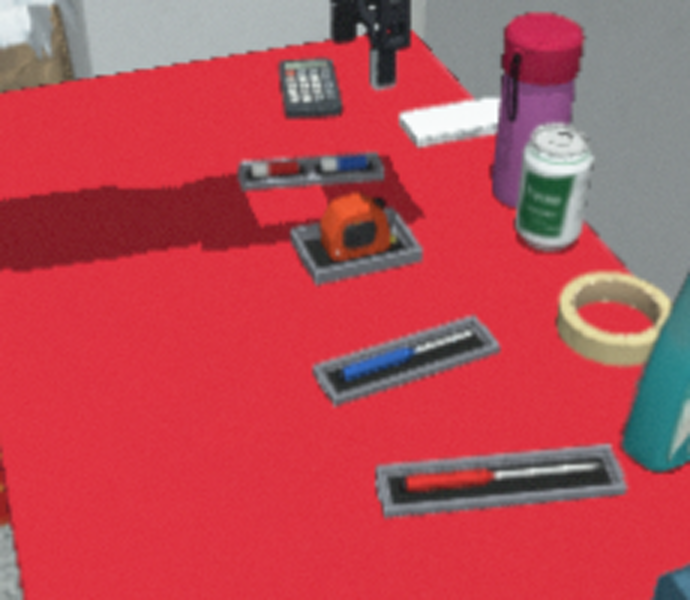

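The side view shows everything in place: both cells in their troughs, the tape measure upright in the wide tray, and each driver flat in its own tray. The gripper is open about 20 cm above the table and clear of everything.

```bash
python3 - <<'E'
from h import *
vision.camera('top'); d=pinpoint('top','calculator_mid')[0]; print(d['xy'],onplane(par('top'),d['xy'],.017)[0].round(3), np.abs(ctrl.get_obs()['dq']).max())
print(ticket.hand_in())
E
```

```text
[139.5, 158.1] [0.672 0.396 0.017] 0.04945171183803479
the job is handed in; nothing more can be done
None
```

The job is done and handed in at about 34 s of the 115 s allowed; no verdict was reported. I worked in the order you gave:

- **Cells:** the blue cell is in the far trough of the cell rest and the red cell is in the near one, both lengthwise.
- **Screwdrivers:** the long red one lies flat in the long tray and the short blue one lies flat in the short tray, both with the handle end towards the robot.
- **Tape measure:** it stands upright in the wide tray, lengthwise along it.

**Last checks:** the final wrist and side pictures show all five items inside their trays. The gripper was open about 20 cm above the table, touching nothing. I never touched the calculator: its last reading was about 6 mm from the first, in line with the scatter between readings. No wrist-force reading was more than a few newtons.

**Disagreements:** none of these was larger than the clearance in the trays.
- **Camera scatter:** top, side and wrist measurements differed by roughly 2 to 6 mm in places.
- **First cell estimates:** they were up to 10 mm off because I used a camera pose read while the arm was still settling. I recomputed them from the saved pose.
- **Tape height:** one check gave 46 mm from a rough pixel pick. The other gave 25 mm, close to the 28 mm stated.

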